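# Build up the bench swivel

### The job

Build up the bench swivel on its square base plate, one part at a time from the bottom, letting go of each before you fetch the next: the tall plain ring flat on the plate over the boss, then the flanged hub with its foot in the ring and its stub up, then the bearing flat on the flange around the stub, and last the cap, knob up, over the stub so that it stands on the bearing. Every part must be fully home and level, and stay so when the next goes on; leave the red tool case, the wheel chock and the carton where they are.

Things in the scene. Friction and masses are not known exactly. Their poses are not given: they have to be found in the camera images.
- base_plate: The base plate: a square dark steel plate 110 x 110 mm, 14 mm thick, fixed to the bench, with a round bright steel boss of 34 mm diameter in its middle rising 10 mm above the plate (top at 24 mm), the upper 4 mm of it tapered to 26 mm; four small bolt heads 4 mm high near the corners, 62 mm from the centre. Origin: centre of the underside, on the bench; z up.
- spacer: The tall plain ring: a dark steel tube, 64 mm outside diameter, 40 mm bore open at both ends, 30 mm high, about 0.45 kg. Stands upright on the bench. Origin: centre of the underside; z is its axis, up.
- hub: The flanged hub: bright steel, about 0.45 kg, standing stub upwards. From the bottom: a short foot of 34 mm diameter, 12 mm high (lowest 4 mm tapered to 26 mm); a round flange of 60 mm diameter from 12 to 22 mm; a stub of 30 mm diameter from 22 to 56 mm (last 4 mm tapered to 22 mm). Origin: centre of the foot's underside; z is its axis, towards the stub. With the foot in the plain ring's bore the flange rests on the ring's top.
- bearing: The bearing: a flat bright steel ring with a dark ball cage showing on its upper face, 56 mm outside diameter, 36 mm bore, 18 mm high, about 0.16 kg. Lies flat on the bench. Origin: centre of the underside; z is its axis, up.
- cap: The cap: an aluminium cup turned mouth down, 48 mm outside diameter, 38 mm high, 36 mm inside diameter, 32 mm deep inside, with a black round knob of 24 mm diameter and 24 mm height on its closed top (knob from 38 to 62 mm), about 0.16 kg. Origin: centre of the open underside; z up, towards the knob.
- tool_case: Bystander: closed flat red plastic tool case, 114 mm (its x, plus a handle 18 mm further out on the -x side) by 244 mm (its y), 62 mm high, loose. Origin: centre of the underside.
- chock: Bystander: black rubber wheel chock, a stepped wedge 120 mm (x) by 174 mm (y), rising from 25 mm at -y to 95 mm at +y, loose. Origin: centre of the underside.
- carton: Bystander: closed cardboard carton 110 mm (x) by 90 mm (y), 65 mm high, loose. Origin: centre of the underside.

How it is judged:
By the outcome, as a careful person would: the job done as asked, in the order asked, and still so for the second after the job is handed in, with the robot touching nothing.
It also fails if it takes over 109 s, if anything falls off the work surface, if the arm or the gripper's body presses on something with over 40 N, if the wrist force passes 120 N, or if a joint passes its speed limit or range.

### The arm

A 6-joint arm with a two-finger parallel gripper is mounted at the origin on the work surface. World frame = base frame: x ahead of the robot, y to its left, z up, the work surface at z = 0. Lengths are in m, angles in rad, forces in N, time in s.
With the tool pointing down it reaches from about 0.3 to 0.875 m from the base axis. Payload 6.4 kg.
Tool frame: the origin (TCP) lies midway between the tips of the shut fingers; the grasp point (between the pads) lies 19 mm behind it (manip.tcp_to_grasp is the distance from the TCP to the grasp point, in m); z points along the fingers, y is the direction in which the jaws open and shut (so a half turn about z gives the same grasp; the last joint's range is limited). The gripper opens to 85 mm and grips with 20 to 120 N. Pads are 22 mm wide; open, the fingers measure 114 mm over their backs; the gripper's body (76 mm by 85 mm) begins 54 mm behind the grasp point. The pads swing forward as they close: fully open they stand 13 mm farther back than shut.
Start: joints at [1.069, 0.181, 1.607, -0, 1.354, -0.206], TCP at [0.168, 0.55, 0.231] pointing down, gripper open.
Joint ranges: [-2.99, 2.99], [-0.89, 2.07], [0.3, 2.58], [-1.14, 4.28], [0, 2.63], [-3.12, 3.12]. Speed limits (rad/s): [2.57, 2.57, 3.01, 3.14, 3.14, 3.14].

### API

Orientations are given as a unit quaternion [w, x, y, z].
In Python, from station import readout, get_image, camera_info, ticket, manip gives the robot as it stands. The module is installed in compiled form; this text tells all that it offers.
- The arm moves only by the shell command python3 -m pendant 'ROWS' [FORCE]. ROWS is JSON, one flat list of numbers, 7 for each row, row after row: the shift along the world's x, y, z in cm, then the turn, a rotation vector about the world's x, y, z in rad, then the finger opening in cm, from 0 to 8.54. A call has 1 to 12 rows; each row is the pose to reach, as a shift and turn from the pose commanded when the call began; what a row does not reach only later rows make up. A row lasts 1/8 s, in which the tool goes at most 62.5 mm and 10.7 degrees, less where a joint would pass 70% of its speed; a pose out of reach is approached as far as the arm can. A call with a gripper value outside its range is refused whole. The fingers move at their own pace and stop on an object; FORCE is the grip in N (left out, the last holds). Time passes only in rows, so rows that repeat a pose let the fingers close. It gives the time, the measured TCP pose, the force and the opening at its end, in the units of the state.
- readout.get_state(): the state, without advancing time (a new reading comes with each control period).
- get_image(name): name is "scene" or "top" or "wrist"; returns the picture (384x512x3 uint8, blue, green, red); there is no depth.
- camera_info(name): a dict with "fx", "fy", "cx", "cy" (pixels), "camera_from_world" (4x4, takes a point from world to camera coordinates); the wrist camera has in their place "tool_from_camera" (4x4, takes a point from camera to tool coordinates, whose origin is the TCP and whose axes are the flange's). Camera axes: x right, y down, z forward; pixel columns grow to the right and rows downward; lengths in m; the calibration is good to about 2 mm. A picture is of the moment at which its call begins: read the wrist's pose just before it. camera_info takes no time and is no camera call.
- ticket.job_done(): hands the job in, once; it reports no verdict.
The state is a dict: "clock": time; "qpos": joint angles; "qvel": joint speeds; "joint_torque": joint torques, N m; "ee_pos": TCP position; "ee_rot": TCP orientation; "contact_force": force on the tool from outside, world axes, zero at the start; "wrist_torque": the same for the moment, N m; "finger_gap": finger opening in m.
Only numpy, scipy, OpenCV 4.12 (cv2) and the standard library are available. Lean on these libraries where they do the work, as an engineer would, in place of code of your own. Each camera call takes 0.05 s, during which the arm holds its last target.

## Working session

There is one attempt and no reset: what is moved stays moved. The work goes in short steps, Python scripts to look and compute and a shell command to move; the robot and the scene stay as the last step left them, time stands still between calls to the robot, and variables do not carry over. Pictures are saved under pics/ and viewed, and the job is handed in when it is done.

```bash
mkdir -p pics; ls; python3 - <<'E'
from station import readout, get_image, camera_info, manip
import cv2
for n in ("scene","top","wrist"):
    cv2.imwrite(f"pics/a_{n}.png",get_image(n))
    print(n,camera_info(n))
s=readout.get_state();print(s); print(manip.tcp_to_grasp)
E
```

```text
pics
scene {'fx': 379.10244218390557, 'fy': 379.10244218390557, 'cx': 258.4716654676096, 'cy': 185.95437791666228, 'camera_from_world': array([[ 8.67149505e-01,  4.98047689e-01,  4.84823471e-04,
        -5.15658844e-01],
       [ 2.64211377e-01, -4.59192108e-01, -8.48136166e-01,
        -1.21701351e-01],
       [-4.22189631e-01,  7.35588953e-01, -5.29778074e-01,
         1.57539048e+00],
       [ 0.00000000e+00,  0.00000000e+00,  0.00000000e+00,
         1.00000000e+00]])}
top {'fx': 455.41690026041323, 'fy': 455.41690026041323, 'cx': 256.36866772808213, 'cy': 197.24508352438866, 'camera_from_world': array([[ 2.93595059e-02, -9.99562751e-01,  3.51091702e-03,
        -1.64246200e-02],
       [-9.93793341e-01, -2.95667233e-02, -1.07240866e-01,
         5.76126404e-01],
       [ 1.07297782e-01, -3.40587107e-04, -9.94226870e-01,
         1.33968058e+00],
       [ 0.00000000e+00,  0.00000000e+00,  0.00000000e+00,
         1.00000000e+00]])}
wrist {'fx': 278.6647082374004, 'fy': 278.6647082374004, 'cx': 260.4190644380378, 'cy': 191.70171114371794, 'tool_from_camera': array([[ 4.33869663e-0
[... 334 characters left out ...]
, 'qpos': array([ 1.06867983e+00,  1.81352946e-01,  1.60777305e+00,  3.09884461e-05,
        1.35381078e+00, -2.06346492e-01]), 'qvel': array([-1.51965466e-03, -2.00664997e-03, -1.89635013e-03,  6.31868193e-05,
       -6.23045698e-04,  1.02911223e-03]), 'joint_torque': array([ 7.68401205e-04, -4.45261610e+01, -3.51694393e+01, -2.30704927e-04,
        5.83053174e-03, -3.64065556e-05]), 'ee_pos': array([0.16739161, 0.54965592, 0.23060347]), 'ee_rot': array([-2.47306761e-04,  1.47349826e-01,  9.89084211e-01, -6.25086806e-04]), 'contact_force': array([-0.51035947, -0.24401971, -0.6989035 ]), 'wrist_torque': array([-0.02628356,  0.03036561,  0.00792699]), 'finger_gap': 0.08491947628101118}
0.0187
```

View pics/a_top.png

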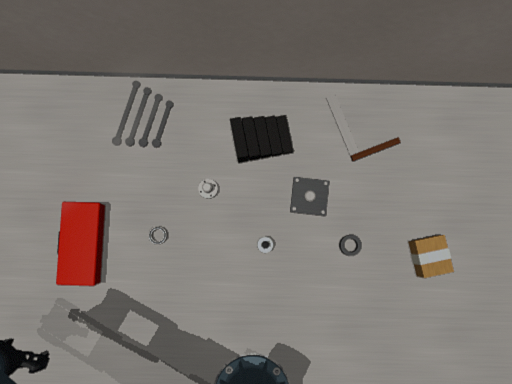

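View pics/a_scene.png

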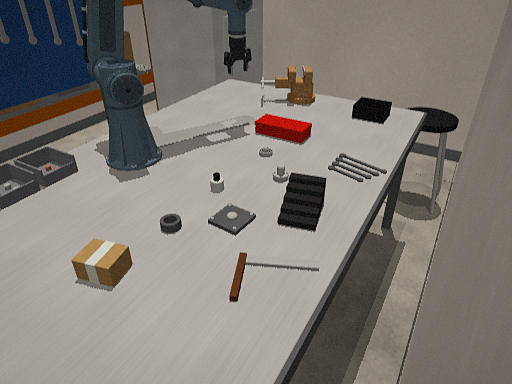

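View pics/a_wrist.png

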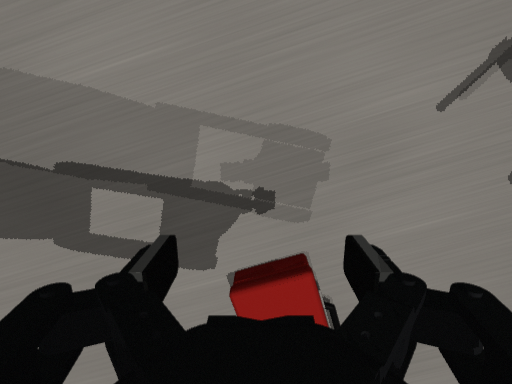

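Top view: plate at (310,197), spacer (350,245), cap (266,244), hub (208,188), bearing (158,235). Case is at (80,243), chock at (262,138) and carton at (431,256). I'll start with a coarse localization.

```bash
cat > h.py <<'E'
import numpy as np, cv2
from scipy.spatial.transform import Rotation as R
from station import readout, get_image, camera_info
def st(): return readout.get_state()
def T_tool(s):
    w,x,y,z=s["ee_rot"]; T=np.eye(4); T[:3,:3]=R.from_quat([x,y,z,w]).as_matrix(); T[:3,3]=s["ee_pos"]; return T
def cam(name,s=None):
    c=camera_info(name); K=np.array([[c["fx"],0,c["cx"]],[0,c["fy"],c["cy"]],[0,0,1]])
    if name=="wrist": wc=T_tool(s)@c["tool_from_camera"]
    else: wc=np.linalg.inv(c["camera_from_world"])
    return K,wc
def ray(K,wc,uv,z):
    uv=np.atleast_2d(uv).astype(float); d=np.c_[uv,np.ones(len(uv))]@np.linalg.inv(K).T@wc[:3,:3].T
    o=wc[:3,3]; t=(z-o[2])/d[:,2]; return (o+d*t[:,None])[:,:2]
def proj(K,wc,p):
    q=np.linalg.inv(wc)@np.append(p,1); q=K@q[:3]; return q[:2]/q[2]
def circ(p):
    A=np.c_[2*p,np.ones(len(p))]; x=np.linalg.lstsq(A,(p**2).sum(1),rcond=None)[0]
    return x[:2],np.sqrt(x[2]+x[0]**2+x[1]**2)
E
python3 - <<'E'
from h import *
img=cv2.imread("pics/a_top.png"); K,wc=cam("top")
for n,uv,z in [("plate",(310,197),.014),("spacer",(350,245),.03),("cap",(266,244),.062),("hub",(208,188),.04),("bearing",(158,235),.018),("case",(80,243),.062),("chock",(262,138),.05),("carton",(431,256),.065)]:
    print(n,ray(K,wc,uv,z).round(3))
c=np.hstack([cv2.resize(img[y-32:y+32,x-32:x+32],(256,256),interpolation=0) for x,y in [(310,197),(350,245),(266,244)]])
d=np.hstack([cv2.resize(img[y-32:y+32,x-32:x+32],(256,256),interpolation=0) for x,y in [(208,188),(158,235),(262,138)]])
cv2.imwrite("pics/b.png",np.vstack([c,d]))
E
```

```text
plate [[ 0.584 -0.163]]
spacer [[ 0.442 -0.283]]
cap [[ 0.437 -0.031]]
hub [[0.599 0.146]]
bearing [[0.455 0.293]]
case [[0.424 0.509]]
chock [[ 0.754 -0.011]]
carton [[ 0.417 -0.51 ]]
```

View pics/b.png

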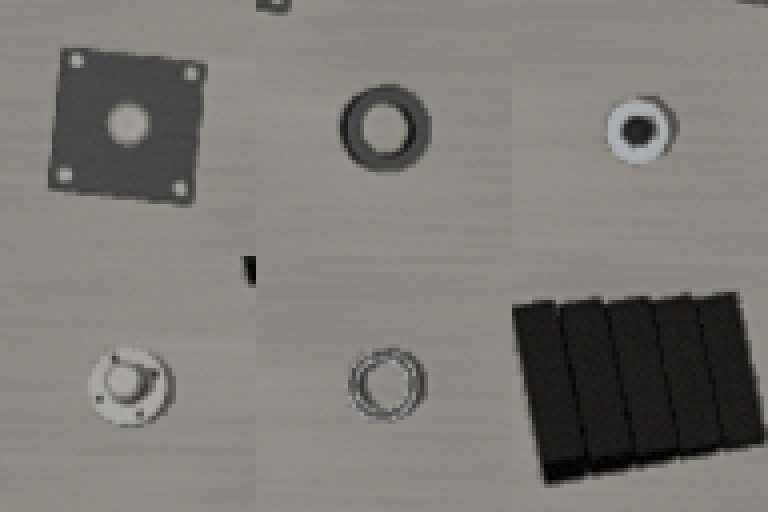

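Crops show the plate rotated about 5°, with all four parts well clear of each other. Next I'll hover between the hub and bearing, with the jaws roughly on the plate's axes.

```bash
python3 -m pendant '[32,-33,2,0,0,0.2,8.5, 32,-33,2,0,0,0.2,8.5, 32,-33,2,0,0,0.2,8.5, 32,-33,2,0,0,0.2,8.5, 32,-33,2,0,0,0.2,8.5, 32,-33,2,0,0,0.2,8.5, 32,-33,2,0,0,0.2,8.5, 32,-33,2,0,0,0.2,8.5, 32,-33,2,0,0,0.2,8.5, 32,-33,2,0,0,0.2,8.5]' 60
python3 - <<'E'
from h import *
s=st(); print(s["clock"],s["ee_pos"],s["ee_rot"],s["contact_force"]); cv2.imwrite("pics/w1.png",get_image("wrist"))
np.save("w1.npy",T_tool(s))
E
```

```text
clock: 1.4
ee_pos: [0.4869, 0.2205, 0.2509]
ee_rot: [-0.001, 0.048, 0.999, 0.0]
contact_force: [0.0, 0.7, -0.6]
finger_gap: 0.085
1.4 [0.48686525 0.22050429 0.2508921 ] [-5.65045975e-04  4.78209646e-02  9.98855759e-01  9.50090845e-05] [ 0.04212318  0.73520126 -0.62502865]
```

View pics/w1.png

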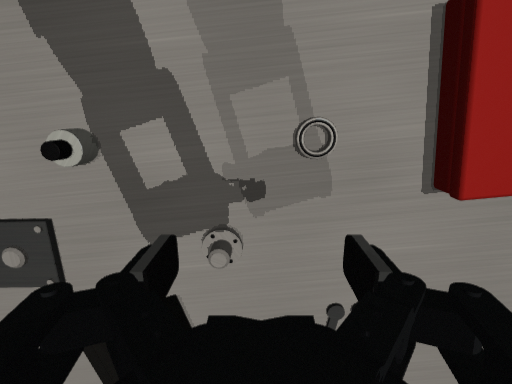

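Hub is at (222,245), bearing (316,138), cap (60,150) and plate centre (12,257), all as expected. Next view is between the plate and the spacer.

```bash
python3 -m pendant '[3,-42,0,0,0,0,8.5, 3,-42,0,0,0,0,8.5, 3,-42,0,0,0,0,8.5, 3,-42,0,0,0,0,8.5, 3,-42,0,0,0,0,8.5, 3,-42,0,0,0,0,8.5, 3,-42,0,0,0,0,8.5, 3,-42,0,0,0,0,8.5, 3,-42,0,0,0,0,8.5]' 60
python3 - <<'E'
from h import *
s=st(); print(s["clock"],s["ee_pos"],s["ee_rot"],s["contact_force"]); cv2.imwrite("pics/w2.png",get_image("wrist"))
np.save("w2.npy",T_tool(s))
E
```

```text
clock: 2.58
ee_pos: [0.5176, -0.1984, 0.251]
ee_rot: [-0.0, 0.047, 0.999, 0.0]
contact_force: [-0.5, 0.7, 0.8]
finger_gap: 0.085
2.575 [ 0.51755967 -0.19837371  0.25104163] [-2.70671023e-04  4.72890243e-02  9.98881104e-01  4.63735094e-04] [-0.51531441  0.71313489  0.83272826]
```

View pics/w2.png

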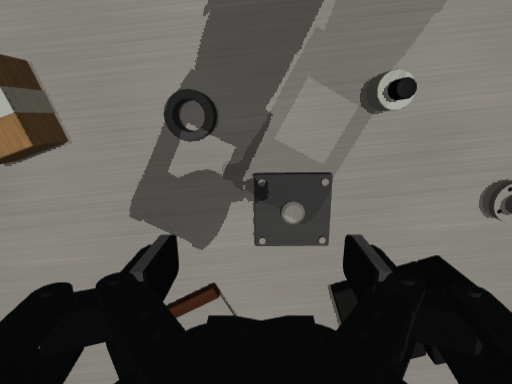

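Plate spans about (253..332, 173..246) with its boss at (292,212). It is now aligned with the image. Spacer is at (190,115).

```bash
python3 - <<'E'
from h import *
img=cv2.imread("pics/w2.png"); g=cv2.cvtColor(img,6); T=np.load("w2.npy")
K,_=cam("top"); c=camera_info("wrist"); K=np.array([[c["fx"],0,c["cx"]],[0,c["fy"],c["cy"]],[0,0,1]]); wc=T@c["tool_from_camera"]
print(g[115,155:225:3], g[200,240:345:4]); print(g[212,270:315:2])
cv2.imwrite("pics/w2z.png",np.hstack([cv2.resize(img[80:150,155:225],(390,390),interpolation=0),cv2.resize(img[165:255,245:340],(390,390),interpolation=0)]))
# boss edges
E
```

```text
[130 131 130  33  33  34  17  18  54  79  78  80  80  79  78  77  75  33
  34  34  17  62  80  80] [ 77 133  79  77  33  26  45  49  50  50  50  51  51  52  51  52  53  52
  53  53  53  53  63 128 128 128 128]
[ 61  61  61  62  62  38  98 106 121 120 120 122 117 120 117 118 110  92
  53  52  53  53  53]
```

View pics/w2z.png

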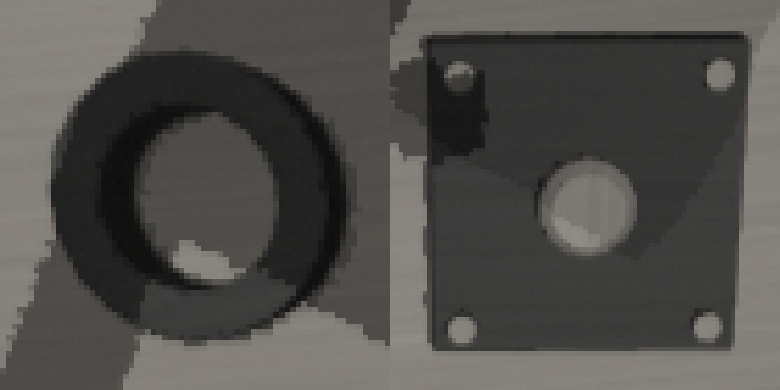

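```bash
cat >> h.py <<'E'
def wcam(T):
    c=camera_info("wrist"); return np.array([[c["fx"],0,c["cx"]],[0,c["fy"],c["cy"]],[0,0,1]]), T@c["tool_from_camera"]
def comp(mask,seed_area=None):
    n,l,s,c=cv2.connectedComponentsWithStats(mask.astype(np.uint8),connectivity=8); return l,s,c
def hullcirc(mask,K,wc,z,off=(0,0)):
    l,s,c=comp(mask); i=1+np.argmax(s[1:,4]); cs,_=cv2.findContours((l==i).astype(np.uint8),0,1)
    h=max(cs,key=cv2.contourArea)[:,0,:]+np.array(off)
    p=ray(K,wc,h,z); cc,r=circ(p)
    for _ in range(3):
        e=np.abs(np.linalg.norm(p-cc,axis=1)-r); k=e<max(.0015,np.median(e)*2); cc,r=circ(p[k])
    return cc,r,k.mean()
E
python3 - <<'E'
from h import *
img=cv2.imread("pics/w2.png"); g=cv2.cvtColor(img,6).astype(int); K,wc=wcam(np.load("w2.npy"))
m=np.zeros_like(g,bool); sl=np.s_[80:150,155:225]; m[sl]=(g[sl]>25)&(g[sl]<66)
print("spacer",hullcirc(m,K,wc,.03))
pts=[]
for u,v in [(262,183),(325,182),(263,241),(322,240)]:
    w=g[v-5:v+6,u-5:u+6]; bg=np.median(w); q=np.clip(w-bg-25,0,None); yy,xx=np.mgrid[v-5:v+6,u-5:u+6]
    pts.append([(q*xx).sum()/q.sum(),(q*yy).sum()/q.sum()])
P=ray(K,wc,pts,.018); print(np.round(pts,1),P.round(4),P.mean(0), np.linalg.norm(P-P.mean(0),axis=1))
d=P[1]-P[0]; print("edge dir", d, np.arctan2(d[0],d[1])); d=P[3]-P[2];print(np.arctan2(d[0],d[1])); d=P[0]-P[2]; print(np.arctan2(-d[1],d[0]))
m[:]=0; m[198:226,278:306]=g[198:226,278:306]>85
l,s,c=comp(m); i=1+np.argmax(s[1:,4]); print("boss",ray(K,wc,c[i],.023),s[i])
T=np.load("w2.npy"); print("jaw",np.arctan2(T[0,1],T[1,1]))
# hub, bearing from w1, w2 cap
for n,f,uv,z in [("hub","w1",(219,259),.056),("bearing","w1",(316,138),.018),("capknob","w1",(50,150),.06),("capknob","w2",(403,89),.062)]:
    K,wc=wcam(np.load(f+".npy")); print(n,ray(K,wc,uv,z))
E
```

```text
spacer (array([ 0.44280646, -0.27834637]), np.float64(0.03247713389374077), np.float64(0.8742138364779874))
[[260.9 180.6]
 [324.9 181.7]
 [262.1 241.9]
 [321.8 240. ]] [[ 0.5377 -0.1983]
 [ 0.5477 -0.1104]
 [ 0.6301 -0.2052]
 [ 0.6353 -0.1178]] [ 0.58769084 -0.15793177] [0.06427977 0.06212625 0.06349463 0.0622589 ]
edge dir [0.01002408 0.08796664] 0.1134637899064865
0.05972640994358418
-3.0671574861505513
boss [[ 0.58654202 -0.15788323]] [282 202  23  22 391]
jaw 0.0946136110985152
hub [[0.60037763 0.15473853]]
bearing [[0.45610844 0.29857971]]
capknob [[ 0.43600674 -0.02544078]]
capknob [[ 0.43768633 -0.02911519]]
```

```bash
python3 - <<'E'
from h import *
img=cv2.imread("pics/a_scene.png"); K,wc=cam("scene")
for p in [(.5866,-.158,.024),(.584,-.163,.024),(.4428,-.2783,.03),(.442,-.2835,.03),(.456,.2986,.018),(.455,.293,.018)]: print(p,proj(K,wc,np.array(p)).round(1))
a=[cv2.resize(img[y-16:y+16,x-20:x+20],(400,320),interpolation=0) for x,y in [(232,216),(171,222)]]
cv2.imwrite("pics/sc.png",np.hstack(a))
E
```

```text
(0.5866, -0.158, 0.024) [231.4 213. ]
(0.584, -0.163, 0.024) [229.8 213.6]
(0.4428, -0.2783, 0.03) [170.7 217.7]
(0.442, -0.2835, 0.03) [169.4 218.5]
(0.456, 0.2986, 0.018) [265.3 149.4]
(0.455, 0.293, 0.018) [264.4 149.9]
```

View pics/sc.png

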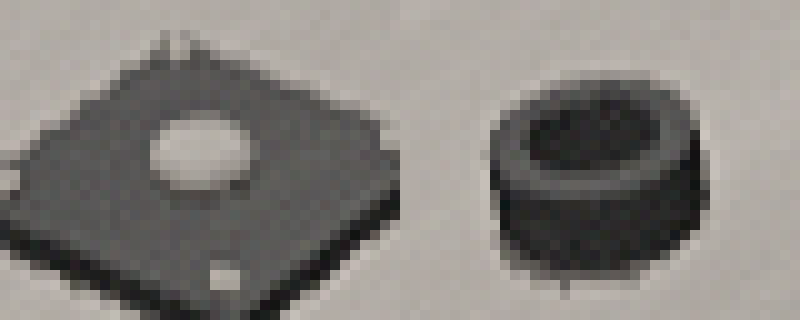

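Cameras agree on the relative offset but differ by about 5 mm in absolute y. I'll approach the spacer and check it close up.

```bash
python3 -m pendant '[-7.5,-8.1,-15,0,0,0,8.5, -7.5,-8.1,-15,0,0,0,8.5, -7.5,-8.1,-15,0,0,0,8.5, -7.5,-8.1,-15,0,0,0,8.5, -7.5,-8.1,-15,0,0,0,8.5]' 60
python3 - <<'E'
from h import *
s=st(); print(s["clock"],s["ee_pos"],s["ee_rot"],s["contact_force"]); cv2.imwrite("pics/w3.png",get_image("wrist"))
np.save("w3.npy",T_tool(s))
E
```

```text
clock: 3.25
ee_pos: [0.4438, -0.2801, 0.1024]
ee_rot: [0.001, 0.047, 0.999, -0.0]
contact_force: [0.7, -0.2, 0.6]
finger_gap: 0.0848
3.25 [ 0.44378179 -0.28011112  0.10235311] [ 6.15568746e-04  4.72116389e-02  9.98884686e-01 -2.57468128e-04] [ 0.74844983 -0.17845967  0.60814161]
```

View pics/w3.png

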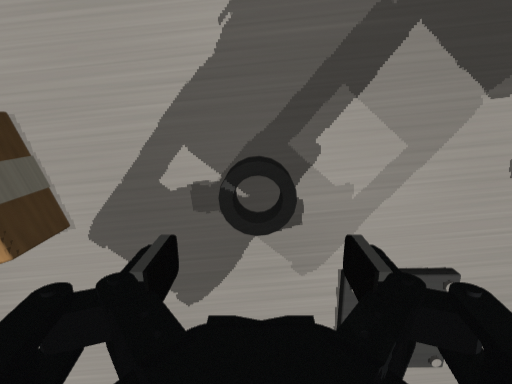

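```bash
python3 - <<'E'
from h import *
img=cv2.imread("pics/w3.png"); g=cv2.cvtColor(img,6).astype(int); K,wc=wcam(np.load("w3.npy"))
print(g[195,205:312:3])
m=np.zeros_like(g,bool); sl=np.s_[145:245,205:312]; m[sl]=(g[sl]>5)&(g[sl]<62)
print("spacer",hullcirc(m,K,wc,.03))
print("tip of fingers proj", proj(K,wc,np.load("w3.npy")[:3,3]))
E
```

```text
[ 65  65  65  64  62  27  28  28  27  27  20  75  97 116 109  65  65  65
  65  65  66  65  66  66  65  17  26  28  28  28  31 123 124 124 124 125]
spacer (array([ 0.44007403, -0.28098762]), np.float64(0.03243575709036283), np.float64(0.8699551569506726))
tip of fingers proj [258.74087535 240.33716085]
```

Spacer is centred at (258,195) between the fingers, at about (0.440,-0.281). Descending and gripping.

```bash
python3 -m pendant '[-0.4,-0.1,-5,0,0,0,8.5, -0.4,-0.1,-9,0,0,0,8.5, -0.4,-0.1,-9.9,0,0,0,8.5, -0.4,-0.1,-9.9,0,0,0,8.5, -0.4,-0.1,-9.9,0,0,0,5.8, -0.4,-0.1,-9.9,0,0,0,5.8, -0.4,-0.1,-9.9,0,0,0,5.8, -0.4,-0.1,-9.9,0,0,0,5.8, -0.4,-0.1,-9.9,0,0,0,5.8]' 60
python3 -m pendant '[0,0,1,0,0,0,5.8, 0,0,4,0,0,0,5.8, 0,0,8,0,0,0,5.8, 0,0,8,0,0,0,5.8]' 60
python3 - <<'E'
from h import *
s=st(); print(s["clock"],s["ee_pos"],s["ee_rot"],s["contact_force"],s["finger_gap"]); cv2.imwrite("pics/w4.png",get_image("wrist"))
np.save("w4.npy",T_tool(s))
E
```

```text
clock: 4.42
ee_pos: [0.4402, -0.283, 0.0048]
ee_rot: [0.002, 0.048, 0.999, -0.001]
contact_force: [0.1, 2.0, 8.0]
finger_gap: 0.0613
clock: 4.92
ee_pos: [0.4406, -0.284, 0.0861]
ee_rot: [0.003, 0.048, 0.999, -0.003]
contact_force: [0.1, 0.1, -3.8]
finger_gap: 0.0611
4.925 [ 0.44062568 -0.28403203  0.08608615] [ 0.00278341  0.04784641  0.99884735 -0.00263537] [ 0.09992121  0.12773936 -3.82392886] 0.06105775717186525
```

View pics/w4.png

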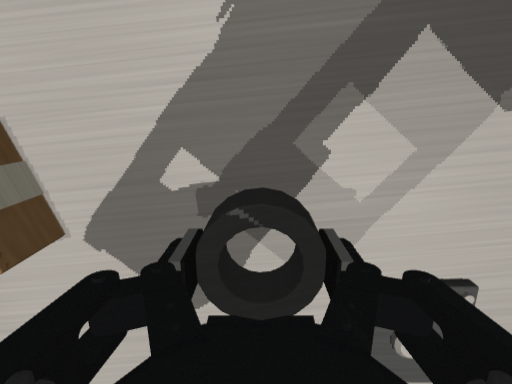

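Spacer is held with a gap of 61 mm and its weight of about 4 N shows in the force. The grip settled at y = -0.284, which matches the top camera. Moving it above the plate and looking through the bore.

```bash
python3 -m pendant '[4,3.5,0,0,0,0,5.8, 8,7,0,0,0,0,5.8, 12,10.5,0,0,0,0,5.8, 14.35,12.1,0,0,0,0,5.8, 14.35,12.1,0,0,0,0,5.8, 14.35,12.1,0,0,0,0,5.8, 14.35,12.1,0,0,0,0,5.8]' 60
python3 - <<'E'
from h import *
s=st(); print(s["clock"],s["ee_pos"],s["ee_rot"],s["contact_force"],s["finger_gap"]); cv2.imwrite("pics/w5.png",get_image("wrist"))
np.save("w5.npy",T_tool(s)); cv2.imwrite("pics/s5.png",get_image("scene"))
E
```

```text
clock: 5.85
ee_pos: [0.5809, -0.1615, 0.0815]
ee_rot: [-0.001, 0.048, 0.999, 0.0]
contact_force: [-0.6, 1.0, -3.8]
finger_gap: 0.0611
5.85 [ 0.58090855 -0.16146148  0.08149767] [-7.92152645e-04  4.84743191e-02  9.98824085e-01  2.45468246e-04] [-0.63648133  1.0097754  -3.83965213] 0.06110493723113252
```

View pics/w5.png

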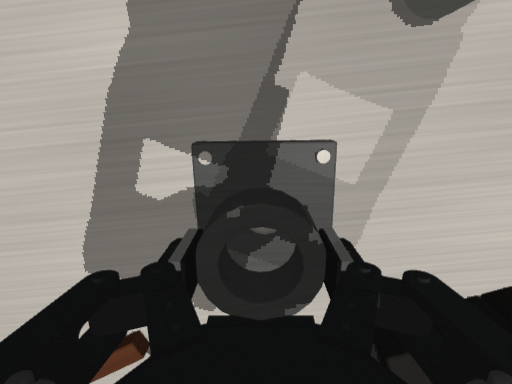

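View pics/s5.png

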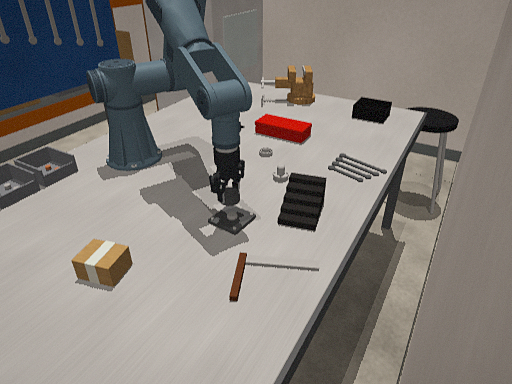

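```bash
python3 - <<'E'
from h import *
img=cv2.imread("pics/w5.png"); g=cv2.cvtColor(img,6).astype(int); T=np.load("w5.npy"); K,wc=wcam(T)
pts=[]
for u,v in [(205,158),(323,157)]:
    w=g[v-9:v+10,u-9:u+10]; bg=np.median(w); yy,xx=np.mgrid[v-9:v+10,u-9:u+10]
    q=(w>(bg+w[8:11,8:11].mean())/2)*1.
    pts.append([(q*xx).sum()/q.sum(),(q*yy).sum()/q.sum()])
P=ray(K,wc,pts,.018); print(np.round(pts,1),P.round(4))
# centre from two bolts: 43.84 from midpoint along +x-ish plate axis
d=P[1]-P[0]; print(np.linalg.norm(d)); d/=np.linalg.norm(d); n=np.array([d[1],-d[0]]); print("plate c",P.mean(0)+n*.04384, "yaw",np.arctan2(d[0],d[1]))
cv2.imwrite("pics/w5z.png",cv2.convertScaleAbs(cv2.resize(img[180:325,180:340],(800,600),interpolation=0),alpha=2))
E
```

```text
[[204.4 158.3]
 [323.2 156.2]] [[ 0.5407 -0.1984]
 [ 0.5477 -0.1105]]
0.0881189934045311
plate c [ 0.58790175 -0.15790623] yaw 0.07881344750887413
```

View pics/w5z.png

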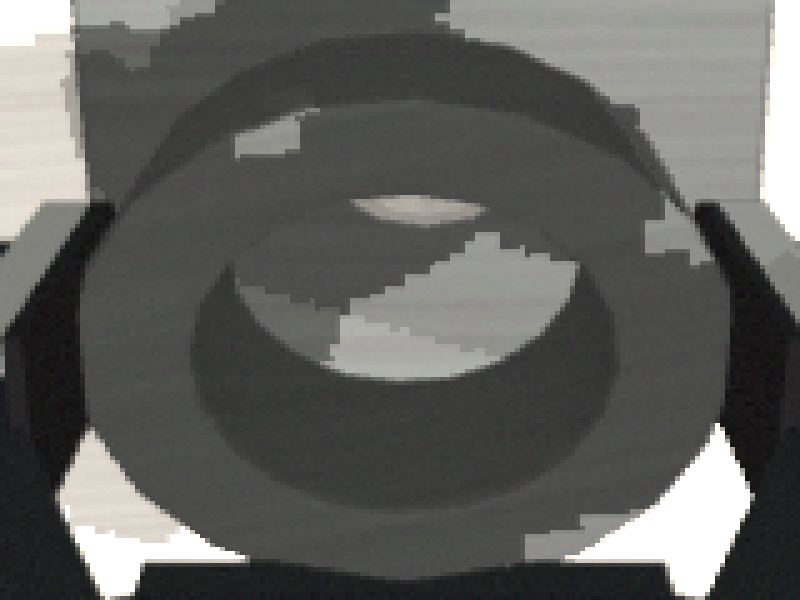

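```bash
python3 - <<'E'
from h import *
T=np.load("w5.npy"); K,wc=wcam(T)
f=lambda x,y:(180+x/5,180+y/4.138)
L=[f(80,320),f(730,320)]; V=[f(405,98),f(405,578)]
for zt in (.105,.108,.111):
    print(zt,ray(K,wc,L+V,zt).round(4).tolist(), "ctr y",ray(K,wc,L,zt)[:,1].mean(),"x",ray(K,wc,V,zt)[:,0].mean())
print("bore top", ray(K,wc,[f(405,192),f(405,510)],.108)[:,0].mean())
# boss near edge visible top at y=195..227 -> boss top front edge is hidden; back edge (far from robot?) 
print("boss far edge", ray(K,wc,[f(420,227)],.024), ray(K,wc,[f(350,205),f(487,205)],.024))
print(np.load("w5.npy")[:3,3])
E
```

```text
0.105 [[0.5757, -0.1907], [0.5817, -0.1294], [0.5522, -0.1575], [0.6136, -0.1634]] ctr y -0.16004656785671323 x 0.5828862298656843
0.108 [[0.5742, -0.1898], [0.58, -0.13], [0.5512, -0.1574], [0.6111, -0.1632]] ctr y -0.15989828250113092 x 0.5811538299142309
0.111 [[0.5726, -0.1888], [0.5783, -0.1307], [0.5503, -0.1573], [0.6086, -0.1629]] ctr y -0.15974999714554863 x 0.5794214299627775
bore top 0.5817518645980084
boss far edge [[ 0.60361395 -0.15988263]] [[ 0.59813529 -0.17024179]
 [ 0.60018423 -0.14915628]]
[ 0.58090855 -0.16146148  0.08149767]
```

```bash
python3 - <<'E'
from h import *
img=cv2.imread("pics/w3.png"); g=cv2.cvtColor(img,6).astype(int); K,wc=wcam(np.load("w3.npy"))
sl=np.s_[145:245,205:312]
m=np.zeros_like(g,bool); m[sl]=(g[sl]>22)&(g[sl]<60); m=cv2.morphologyEx(m.astype(np.uint8),cv2.MORPH_OPEN,np.ones((3,3),np.uint8))>0
print("w3 outer",hullcirc(m,K,wc,.03))
l,s,c=comp(m); i=1+np.argmax(s[1:,4]); mm=(l==i).astype(np.uint8)
cs,h=cv2.findContours(mm,cv2.RETR_CCOMP,1); 
for j,cc in enumerate(cs):
    if h[0][j][3]>=0 and len(cc)>30: print("w3 bore",circ(ray(K,wc,cc[:,0],.03)))
cv2.imwrite("pics/w3m.png",np.hstack([cv2.resize(mm[sl]*255,(400,380)),cv2.resize(cv2.convertScaleAbs(img,alpha=3)[145:245,205:312,0],(400,380),interpolation=0)]))
# top cam
img=cv2.imread("pics/a_top.png"); g=cv2.cvtColor(img,6).astype(int); K,wc=cam("top")
def cen(u,v,r,thr,sgn):
    w=g[v-r:v+r+1,u-r:u+r+1]; yy,xx=np.mgrid[v-r:v+r+1,u-r:u+r+1]; q=np.clip(sgn*(w-thr),0,60.)
    return (q*xx).sum()/q.sum(),(q*yy).sum()/q.sum()
b=[cen(x,y,3,85,1) for x,y in [(297,180),(326,183),(294,209),(323,212)]]
P=ray(K,wc,b,.018); print(P.round(4),"top plate",P.mean(0))
print("boss",ray(K,wc,cen(310,196,7,85,1),.023)); print(g[245,335:366]); print(g[232:260,350])
E
```

```text
w3 outer (array([ 0.44192059, -0.28158806]), np.float64(0.031165492605143594), np.float64(1.0))
w3 bore (array([ 0.44235869, -0.28151781]), np.float64(0.02014546608086865))
[[ 0.6353 -0.121 ]
 [ 0.6281 -0.2117]
 [ 0.5473 -0.1136]
 [ 0.5392 -0.2017]] top plate [ 0.5874764  -0.16199209]
boss [[ 0.58730654 -0.16046047]]
[143 143 144 123  38  32  75  69  66  91 147 145 142 141 141 141 141 142
 143 143 124  38  29  73  73  69  90 143 141 139 139]
[139 131  80  59  68  68  82 120 145 142 138 141 141 141 140 139 139 140
 129  70  54  68  69  90 130 144 142 142]
```

View pics/w3m.png

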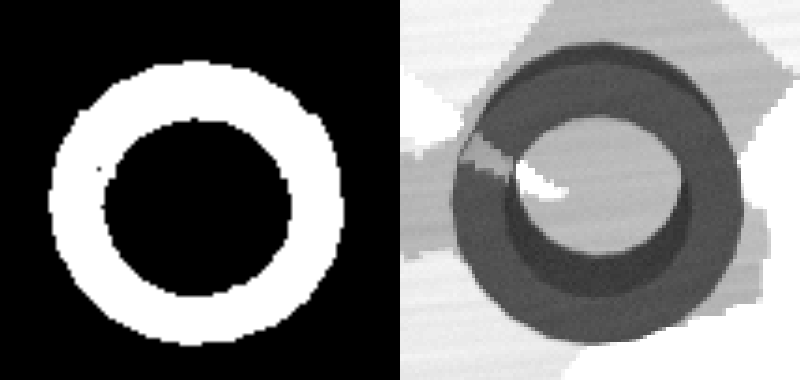

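With a clean ring mask, spacer to plate is (0.1455, 0.1235), so I need about +2 mm in both x and y. Lowering in stages while watching the force.

```bash
python3 -m pendant '[0.2,0.2,-1,0,0,0,5.8, 0.2,0.2,-3,0,0,0,5.8, 0.2,0.2,-4.0,0,0,0,5.8, 0.2,0.2,-4.4,0,0,0,5.8, 0.2,0.2,-4.8,0,0,0,5.8, 0.2,0.2,-5.2,0,0,0,5.8,0.2,0.2,-5.2,0,0,0,5.8]' 60
python3 - <<'E'
from h import *
s=st(); print(s["clock"],s["ee_pos"],s["ee_rot"],s["contact_force"],s["finger_gap"]); cv2.imwrite("pics/w6.png",get_image("wrist"))
np.save("w6.npy",T_tool(s))
E
```

```text
clock: 6.82
ee_pos: [0.5841, -0.1589, 0.0302]
ee_rot: [-0.0, 0.048, 0.999, 0.0]
contact_force: [-0.2, 0.4, -4.0]
finger_gap: 0.061
6.825 [ 0.58407175 -0.15891245  0.03022457] [-5.03095619e-05  4.78594377e-02  9.98854079e-01  2.44808336e-05] [-0.15456934  0.37497546 -4.00739785] 0.06102629702794896
```

View pics/w6.png

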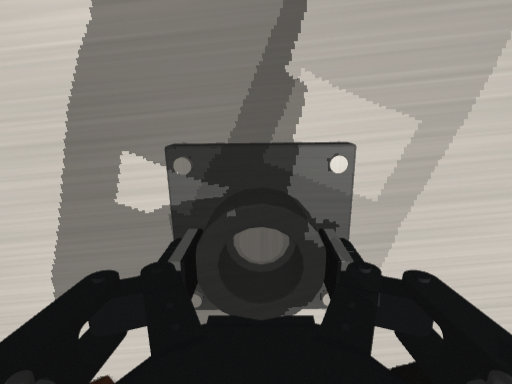

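Boss is seen centred in the bore and the bolts at u=181 and 339 are symmetric. Lowering to contact.

```bash
python3 -m pendant '[0,0,-0.3,0,0,0,5.8, 0,0,-0.6,0,0,0,5.8, 0,0,-0.9,0,0,0,5.8, 0,0,-0.9,0,0,0,5.8]' 60
```

```text
clock: 7.38
ee_pos: [0.5838, -0.1588, 0.0209]
ee_rot: [-0.0, 0.048, 0.999, 0.0]
contact_force: [-0.2, -0.9, -4.6]
finger_gap: 0.0612
```

```bash
python3 -m pendant '[0,0,-0.2,0,0,0,5.8, 0,0,-0.3,0,0,0,5.8, 0,0,-0.3,0,0,0,5.8]' 60
python3 - <<'E'
from h import *
s=st(); cv2.imwrite("pics/w7.png",get_image("wrist")[150:330,130:390])
E
```

```text
clock: 7.75
ee_pos: [0.5842, -0.159, 0.0189]
ee_rot: [0.0, 0.048, 0.999, -0.0]
contact_force: [-3.5, 1.1, 2.8]
finger_gap: 0.0611
```

View pics/w7.png

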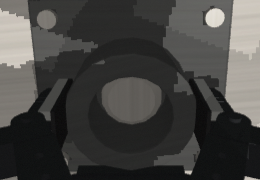

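Contact at TCP z = 0.0189 matches the plate seat at 14 mm. Releasing and rising.

```bash
python3 -m pendant '[0,0,0,0,0,0,8.5, 0,0,0,0,0,0,8.5, 0,0,0,0,0,0,8.5, 0,0,1,0,0,0,8.5, 0,0,5,0,0,0,8.5, 0,0,11,0,0,0,8.5, 0,0,17,0,0,0,8.5,-2,0,20,0,0,0,8.5,-2,0,20,0,0,0,8.5]' 60
python3 - <<'E'
from h import *
s=st(); np.save("w8.npy",T_tool(s)); print(s["ee_pos"]); cv2.imwrite("pics/w8.png",get_image("wrist"))
E
```

```text
clock: 8.93
ee_pos: [0.5652, -0.1597, 0.2226]
ee_rot: [0.003, 0.048, 0.999, -0.001]
contact_force: [1.0, -0.3, -0.1]
finger_gap: 0.0851
[ 0.56523995 -0.15972124  0.22257056]
```

View pics/w8.png

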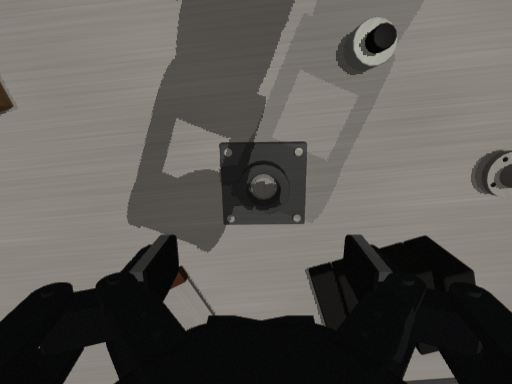

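Spacer sits flat over the boss, with its bore at about (263,185). I'll measure the bore centre and a first hub estimate.

```bash
python3 - <<'E'
from h import *
img=cv2.imread("pics/w8.png"); K,wc=wcam(np.load("w8.npy"))
v=cv2.convertScaleAbs(img,alpha=2.5)
cv2.imwrite("pics/w8z.png",cv2.resize(v[135:235,215:315],(600,600),interpolation=cv2.INTER_CUBIC))
g=cv2.cvtColor(img,6).astype(int)
print(g[185,230:300:2]); print(g[150:220:2,263])
E
```

```text
[33 26 26 26 25 27 25 26 25 22 34 59 64 63 62 63 63 59 61 63 61 63 55 46
 25 48 51 52 53 54 55 55 55 55 55]
[ 56  56  55  54  56  39  23  37  57  57  55  52  93 106 123 124  61  61
  60  60  60  61  60  61  52  22  20  17  22  25  49  60  57  63  61]
```

View pics/w8z.png

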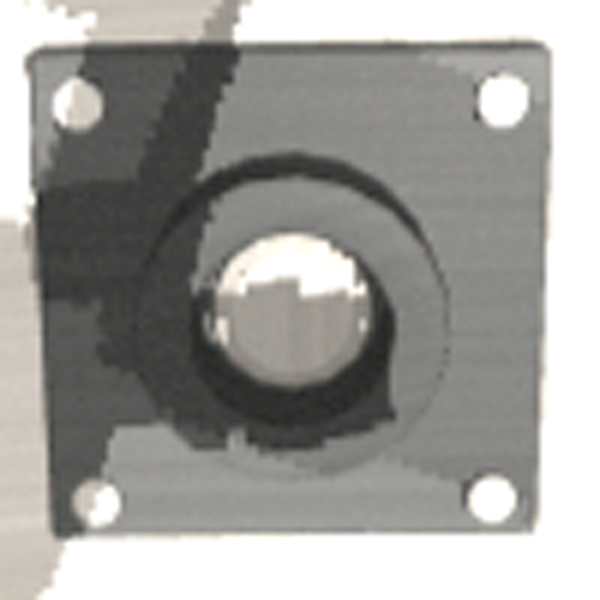

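```bash
python3 - <<'E'
from h import *
K,wc=wcam(np.load("w8.npy"))
print("ring top",ray(K,wc,[(263.7,189.7)],.044))
b=[(228,152),(298.6,151.8),(231,218.3),(297,218)]
print(ray(K,wc,b,.018).round(4),ray(K,wc,b,.018).mean(0))
K,wc=wcam(np.load("w1.npy")); print("hub stub top",ray(K,wc,(218.5,259),.056))
E
```

```text
ring top [[ 0.58542721 -0.15720392]]
[[ 0.54   -0.1973]
 [ 0.5481 -0.11  ]
 [ 0.6277 -0.2045]
 [ 0.6356 -0.1172]] [ 0.58782703 -0.15725939]
hub stub top [[0.60031222 0.15406929]]
```

```bash
python3 -m pendant '[3.5,31.2,-2,0,0,0,7, 3.5,31.2,-2,0,0,0,7, 3.5,31.2,-2,0,0,0,7, 3.5,31.2,-2,0,0,0,7, 3.5,31.2,-2,0,0,0,7, 3.5,31.2,-2,0,0,0,7, 3.5,31.2,-4,0,0,0,7, 3.5,31.2,-4,0,0,0,7, 3.5,31.2,-4,0,0,0,7]' 60
python3 - <<'E'
from h import *
s=st(); np.save("w9.npy",T_tool(s)); print(s["ee_pos"],s["ee_rot"]); img=get_image("wrist"); cv2.imwrite("pics/w9.png",img)
cv2.imwrite("pics/w9z.png",cv2.resize(cv2.convertScaleAbs(img,alpha=1.3)[130:250,200:320],(600,600),interpolation=cv2.INTER_CUBIC))
E
```

```text
clock: 10.1
ee_pos: [0.599, 0.1516, 0.1775]
ee_rot: [-0.001, 0.049, 0.999, -0.0]
contact_force: [-0.2, 0.2, 0.4]
finger_gap: 0.07
[0.59895462 0.15159279 0.17754974] [-6.40480629e-04  4.89333969e-02  9.98801828e-01 -1.42121062e-04]
```

View pics/w9z.png

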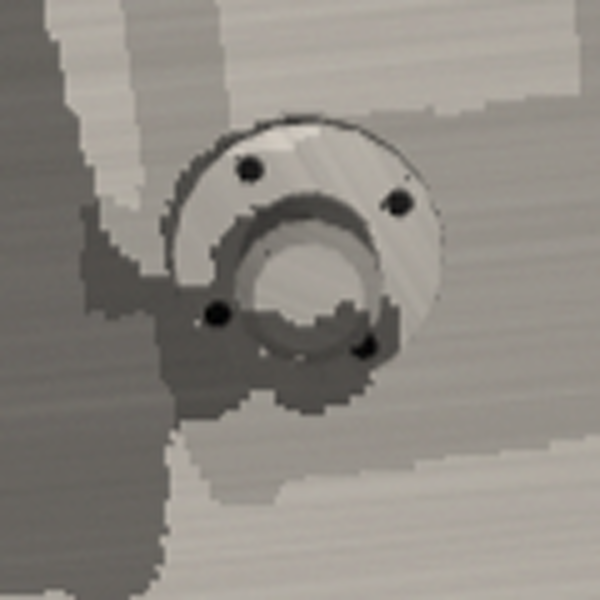

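View pics/w9.png

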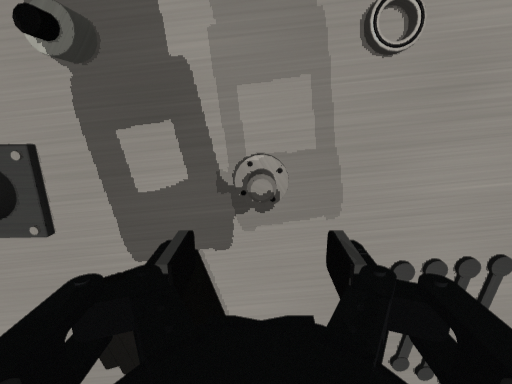

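```bash
python3 - <<'E'
from h import *
K,wc=wcam(np.load("w9.npy"))
print("holes",ray(K,wc,[(261.15,181)],.022),"stub",ray(K,wc,[(260.9,187.6)],.052), ray(K,wc,[(246,187),(275.8,187)],.052))
E
```

```text
holes [[0.60151751 0.15308372]] stub [[0.60120972 0.15278839]] [[0.59915745 0.13812245]
 [0.60203708 0.1675735 ]]
```

Hub axis is at (0.6013, 0.153), with the stub and the bolt-hole pattern agreeing. Gripping the stub just above the flange.

```bash
python3 -m pendant '[0.2,0.05,-6,0,0,0,7, 0.2,0.05,-12,0,0,0,7, 0.2,0.05,-14,0,0,0,7, 0.2,0.05,-15,0,0,0,7, 0.2,0.05,-15,0,0,0,7, 0.2,0.05,-15,0,0,0,2.6, 0.2,0.05,-15,0,0,0,2.6, 0.2,0.05,-15,0,0,0,2.6, 0.2,0.05,-15,0,0,0,2.6, 0.2,0.05,-15,0,0,0,2.6]' 70
python3 -m pendant '[0,0,0,0,0,0,2.6,0,0,1,0,0,0,2.6, 0,0,5,0,0,0,2.6, 0,0,11,0,0,0,2.6, 0,0,15,0,0,0,2.6, 0,0,15,0,0,0,2.6,0,0,15,0,0,0,2.6]' 70
python3 - <<'E'
from h import *
s=st(); np.save("w10.npy",T_tool(s)); print(s["ee_pos"],s["ee_rot"]); img=get_image("wrist"); cv2.imwrite("pics/w10.png",img)
cv2.imwrite("pics/s10.png",get_image("scene"))
E
```

```text
clock: 11.4
ee_pos: [0.6023, 0.1534, 0.0301]
ee_rot: [0.001, 0.048, 0.999, -0.0]
contact_force: [-1.0, -1.3, 4.9]
finger_gap: 0.0279
clock: 12.28
ee_pos: [0.5995, 0.1535, 0.1761]
ee_rot: [-0.002, 0.048, 0.999, -0.0]
contact_force: [-0.4, -0.5, -7.3]
finger_gap: 0.0279
[0.59951032 0.15350293 0.17614893] [-1.78447219e-03  4.78666645e-02  9.98852125e-01 -1.74447852e-04]
```

View pics/w10.png

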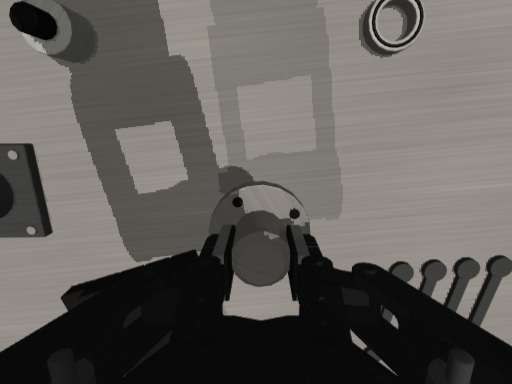

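Hub is held upright by its stub. Moving beside the plate for a settled look at the ring.

```bash
python3 -m pendant '[0,-5,4,0,0,0,2.6, 1,-11,4,0,0,0,2.6, 2,-17,4,0,0,0,2.6, 4,-23,4,0,0,0,2.6, 4.5,-29,4,0,0,0,2.6, 4.5,-31.2,4,0,0,0,2.6, 4.5,-31.2,4,0,0,0,2.6, 4.5,-31.2,4,0,0,0,2.6, 4.5,-31.2,4,0,0,0,2.6]' 70
python3 - <<'E'
from h import *
s=st(); np.save("w11.npy",T_tool(s)); print(s["ee_pos"],s["ee_rot"],s["qvel"].round(3)); img=get_image("wrist"); cv2.imwrite("pics/w11.png",img)
cv2.imwrite("pics/w11z.png",cv2.resize(cv2.convertScaleAbs(img,alpha=2)[70:190,200:330],(780,600) ,interpolation=cv2.INTER_CUBIC))
E
```

```text
clock: 13.5
ee_pos: [0.646, -0.1566, 0.2178]
ee_rot: [-0.0, 0.047, 0.999, 0.0]
contact_force: [0.5, -0.6, -5.3]
finger_gap: 0.0282
[ 0.64600553 -0.15661143  0.21783578] [-4.11300582e-04  4.68739902e-02  9.98900662e-01  3.57385931e-04] [ 0.001 -0.006 -0.005 -0.003 -0.    -0.003]
```

View pics/w11.png

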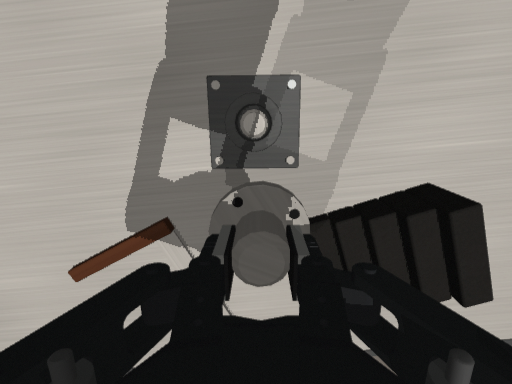

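View pics/w11z.png

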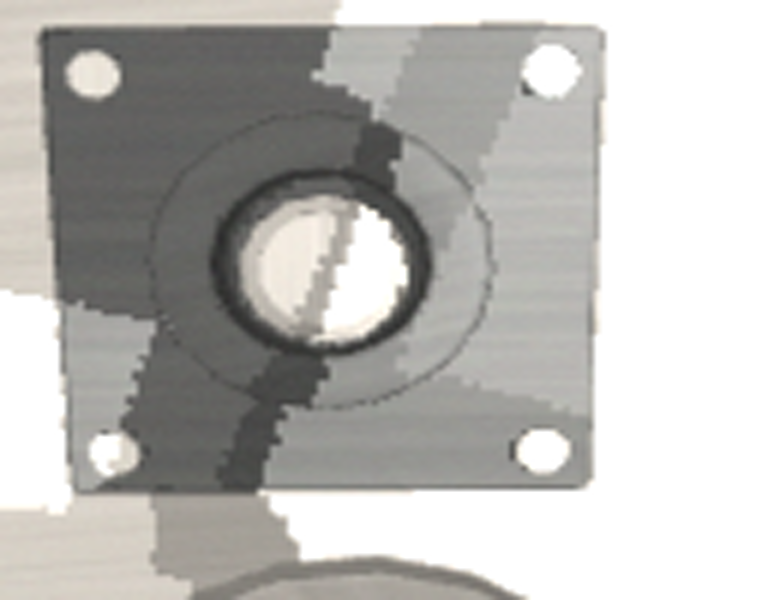

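```bash
python3 - <<'E'
from h import *
T=np.load("w11.npy");K,wc=wcam(T)
print("ring",ray(K,wc,[(253.2,121.7)],.044))
b=[(200+x/6-.4,70+y/5-.4) for x,y in [(93,75),(551,70),(115,453),(542,452)]]
P=ray(K,wc,b,.018); print(P.mean(0)); print("from two",)
E
```

```text
ring [[ 0.58536227 -0.15780529]]
[ 0.58794271 -0.15794502]
from two
```

```bash
python3 - <<'E'
from h import *
img=cv2.imread("pics/w11.png")
cv2.imwrite("pics/w11y.png",cv2.resize(cv2.convertScaleAbs(img,alpha=2)[175:315,190:330],(600,600) ,interpolation=cv2.INTER_CUBIC))
E
```

```text
(no output)
```

View pics/w11y.png

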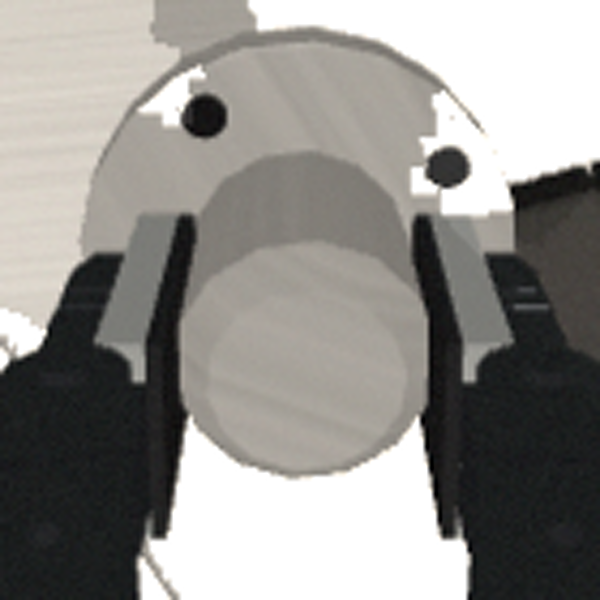

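```bash
python3 - <<'E'
from h import *
T=np.load("w11.npy")
for dz in (0,-.003,-.006):
    c=camera_info("wrist"); M=c["tool_from_camera"].copy(); M[2,3]+=dz; K=wcam(T)[0]; wc=T@M
    p1=ray(K,wc,[(260.5,258.1)],T[2,3]+.022)[0]; p2=ray(K,wc,[(260.9,262)],T[2,3]+.026)[0]
    r=ray(K,wc,[(253.2,121.7)],.044)[0]
    w=ray(K,wc,[(190+178/4.286,258),(190+430/4.286,258)],T[2,3]+.022)
    print(dz,"stub-tcp",(p1-T[:2,3]).round(4),(p2-T[:2,3]).round(4),"dia",np.linalg.norm(w[0]-w[1]).round(4),"ring-tcp",(r-T[:2,3]).round(4),"ring-stub",(r-p1).round(4))
E
```

```text
0 stub-tcp [-0.001  0.001] [-0.0012  0.0012] dia 0.0282 ring-tcp [-0.0606 -0.0012] ring-stub [-0.0596 -0.0022]
-0.003 stub-tcp [0.0006 0.0009] [0.0005 0.0011] dia 0.0289 ring-tcp [-0.0606 -0.0013] ring-stub [-0.0612 -0.0022]
-0.006 stub-tcp [0.0023 0.0007] [0.0022 0.0009] dia 0.0296 ring-tcp [-0.0605 -0.0014] ring-stub [-0.0628 -0.0021]
```

```bash
python3 -m pendant '[-5,-0.2,0,0,0,0,2.6, -6.1,-0.2,-4,0,0,0,2.6, -6.1,-0.2,-10,0,0,0,2.6, -6.1,-0.2,-13,0,0,0,2.6, -6.1,-0.2,-13.5,0,0,0,2.6, -6.1,-0.2,-13.5,0,0,0,2.6, -6.1,-0.2,-13.5,0,0,0,2.6]' 70
python3 - <<'E'
from h import *
s=st(); np.save("w12.npy",T_tool(s)); print(s["ee_pos"],s["ee_rot"],s["qvel"].round(3)); img=get_image("wrist"); cv2.imwrite("pics/w12.png",img)
cv2.imwrite("pics/w12z.png",cv2.resize(cv2.convertScaleAbs(img,alpha=2)[130:330,150:370],(660,600) ,interpolation=cv2.INTER_CUBIC))
E
```

```text
clock: 14.42
ee_pos: [0.5868, -0.161, 0.0857]
ee_rot: [0.002, 0.048, 0.999, -0.001]
contact_force: [0.5, -0.5, -5.5]
finger_gap: 0.028
[ 0.58679409 -0.16098576  0.08567206] [ 1.87453781e-03  4.76421895e-02  9.98862354e-01 -8.39601088e-04] [-0.002 -0.001  0.003  0.002 -0.001  0.002]
```

View pics/w12z.png

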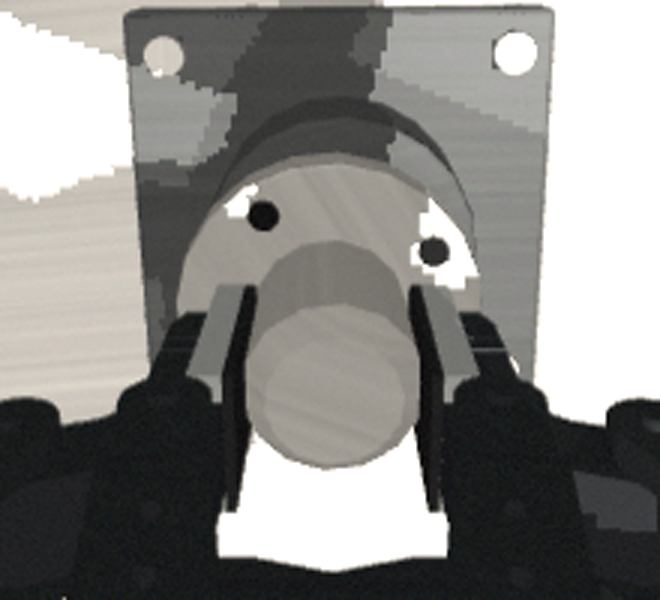

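```bash
python3 -m pendant '[0,0.2,0,0,0,0,2.6,0,0.2,0,0,0,0,2.6]' 70;python3 -m pendant '[0,0,-0.3,0,0,0,2.6,0,0,-0.3,0,0,0,2.6]' 70
python3 - <<'E'
from h import *
s=st(); np.save("w13.npy",T_tool(s)); print(s["ee_pos"],s["ee_rot"],s["qvel"].round(3)); img=get_image("wrist"); cv2.imwrite("pics/w13.png",img)
cv2.imwrite("pics/w13z.png",cv2.resize(cv2.convertScaleAbs(img,alpha=2)[130:330,150:370],(660,600) ,interpolation=cv2.INTER_CUBIC))
E
```

```text
clock: 14.72
ee_pos: [0.5854, -0.1584, 0.0839]
ee_rot: [0.0, 0.048, 0.999, -0.0]
contact_force: [0.8, -0.5, -5.7]
finger_gap: 0.0278
clock: 14.98
ee_pos: [0.5848, -0.1583, 0.0798]
ee_rot: [-0.0, 0.048, 0.999, 0.0]
contact_force: [-0.3, 0.3, -6.1]
finger_gap: 0.028
[ 0.58477702 -0.15831863  0.07983775] [-3.93395266e-04  4.78659504e-02  9.98853679e-01  1.53572727e-04] [ 0.001 -0.001 -0.002  0.002  0.003 -0.001]
```

View pics/w13z.png

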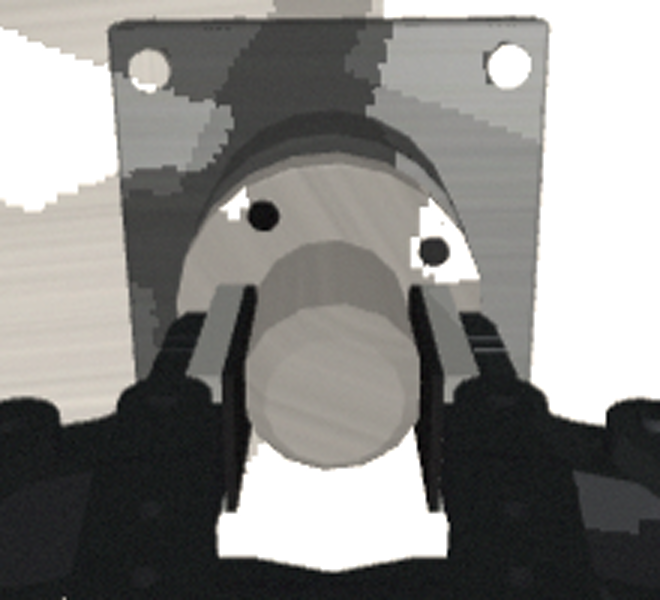

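Hub is now laterally symmetric with the ring. Lowering it in.

```bash
python3 -m pendant '[0.05,0,-0.4,0,0,0,2.6,0.05,0,-0.8,0,0,0,2.6,0.05,0,-1.2,0,0,0,2.6,0.05,0,-1.2,0,0,0,2.6]' 70
```

```text
clock: 15.52
ee_pos: [0.5852, -0.1583, 0.0676]
ee_rot: [-0.001, 0.048, 0.999, 0.0]
contact_force: [0.4, 0.1, -5.5]
finger_gap: 0.0278
```

```bash
python3 -m pendant '[0,0,-0.3,0,0,0,2.6,0,0,-0.5,0,0,0,2.6,0,0,-0.6,0,0,0,2.6,0,0,-0.6,0,0,0,2.6]' 70
```

```text
clock: 16.02
ee_pos: [0.5857, -0.1585, 0.0627]
ee_rot: [0.0, 0.048, 0.999, -0.0]
contact_force: [-2.2, 1.2, -1.6]
finger_gap: 0.0279
```

```bash
python3 -m pendant '[0,0,-0.1,0,0,0,2.6,0,0,-0.1,0,0,0,2.6]' 70
python3 - <<'E'
from h import *
s=st(); img=get_image("wrist"); 
cv2.imwrite("pics/w14z.png",cv2.resize(cv2.convertScaleAbs(img,alpha=2)[130:330,150:370],(660,600) ,interpolation=cv2.INTER_CUBIC))
E
```

```text
clock: 16.27
ee_pos: [0.5858, -0.1586, 0.0625]
ee_rot: [0.0, 0.048, 0.999, -0.0]
contact_force: [-5.3, 1.0, 4.8]
finger_gap: 0.0278
```

View pics/w14z.png

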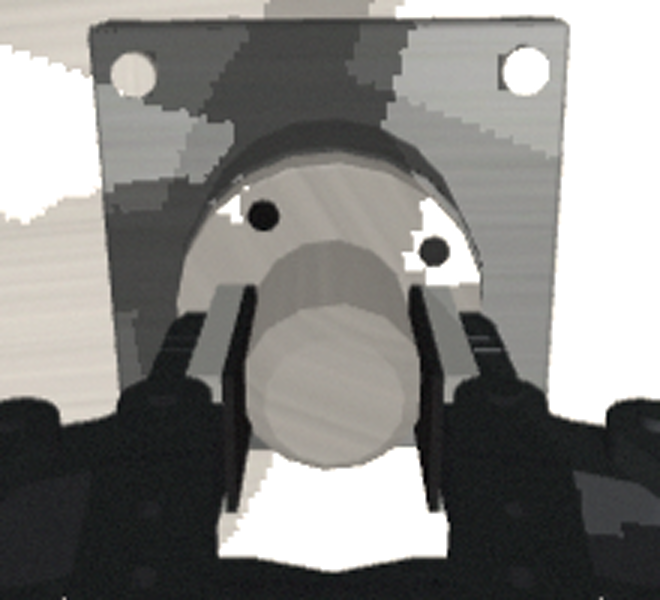

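Flange sits on the ring with about 10 N of pressing force. Releasing.

```bash
python3 -m pendant '[0,0,0.1,0,0,0,6, 0,0,0.1,0,0,0,6, 0,0,0.1,0,0,0,6, 0,0,3,0,0,0,6, 0,0,8,0,0,0,6, 0,0,13,0,0,0,6, 0,0,13,0,0,0,6, 0,0,13,0,0,0,6]' 70
python3 - <<'E'
from h import *
s=st(); np.save("w15.npy",T_tool(s)); print(s["ee_pos"],s["ee_rot"],s["qvel"].round(3)); img=get_image("wrist"); cv2.imwrite("pics/w15.png",img)
cv2.imwrite("pics/w15z.png",cv2.resize(cv2.convertScaleAbs(img,alpha=2)[130:280,180:340],(640,600) ,interpolation=cv2.INTER_CUBIC)); sc=get_image("scene"); cv2.imwrite("pics/s15z.png",cv2.resize(sc[170:260,180:290],(733,600),interpolation=0))
E
```

```text
clock: 17.32
ee_pos: [0.5854, -0.1583, 0.1909]
ee_rot: [-0.0, 0.048, 0.999, 0.0]
contact_force: [-0.9, -0.2, -1.0]
finger_gap: 0.06
[ 0.58536048 -0.15833878  0.19087767] [-1.30735105e-04  4.78822518e-02  9.98852977e-01  4.80523985e-05] [-0.002  0.027  0.025 -0.001  0.002  0.001]
```

View pics/w15z.png

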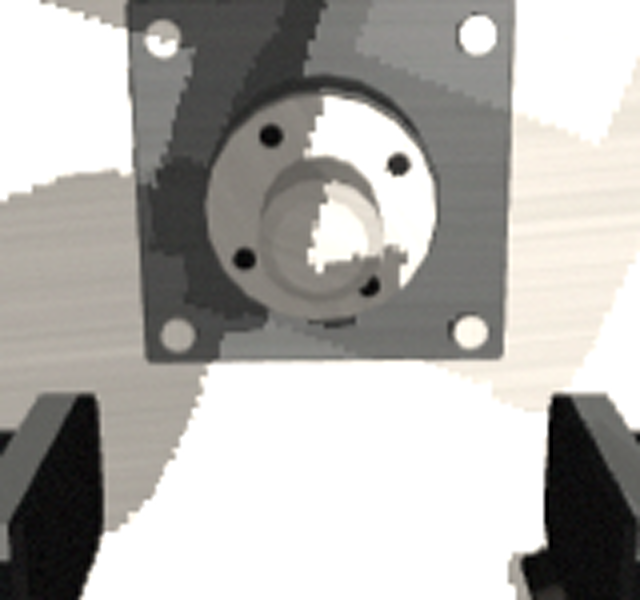

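View pics/s15z.png

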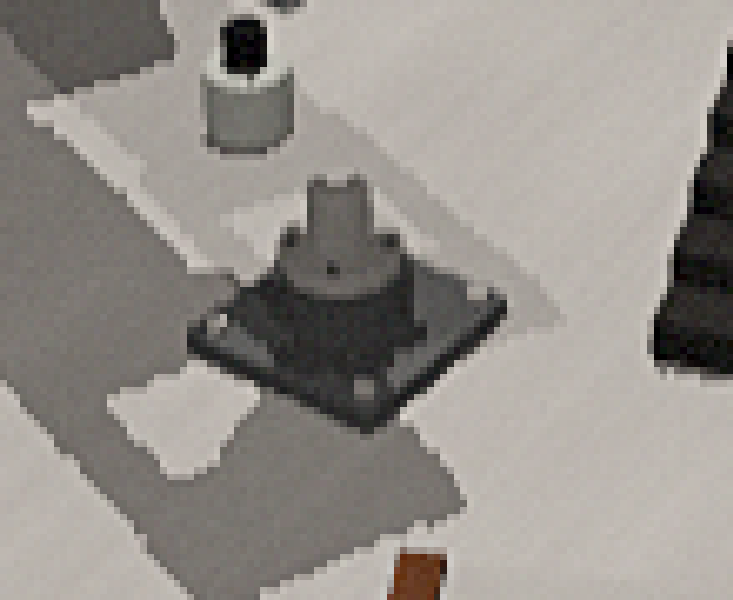

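Hub is seated and level, with the flange on the ring. Next is the bearing.

```bash
python3 -m pendant '[-12.9,45.5,-1,0,0,0,8.5,-12.9,45.5,-1,0,0,0,8.5,-12.9,45.5,-1,0,0,0,8.5,-12.9,45.5,-1,0,0,0,8.5,-12.9,45.5,-1,0,0,0,8.5,-12.9,45.5,-1,0,0,0,8.5,-12.9,45.5,-1,0,0,0,8.5,-12.9,45.5,-1,0,0,0,8.5,-12.9,45.5,-4,0,0,0,8.5,-12.9,45.5,-4,0,0,0,8.5,-12.9,45.5,-4,0,0,0,8.5]' 60
python3 - <<'E'
from h import *
K,wc=wcam(np.load("w15.npy")); print("hub placed",ray(K,wc,[(259.8,182.3)],.066))
s=st(); np.save("w16.npy",T_tool(s)); print(s["ee_pos"],s["ee_rot"],s["qvel"].round(3)); img=get_image("wrist"); cv2.imwrite("pics/w16.png",img)
cv2.imwrite("pics/w16z.png",cv2.resize(cv2.convertScaleAbs(img,alpha=1.5)[130:250,200:320],(600,600) ,interpolation=cv2.INTER_CUBIC))
E
```

```text
clock: 18.8
ee_pos: [0.4566, 0.2961, 0.1511]
ee_rot: [-0.001, 0.048, 0.999, -0.0]
contact_force: [0.6, 0.3, 0.7]
finger_gap: 0.0853
hub placed [[ 0.58209406 -0.15764964]]
[0.45655811 0.29612601 0.15105128] [-5.51834961e-04  4.81601540e-02  9.98839439e-01 -2.66164365e-04] [-0.01  -0.019 -0.016  0.    -0.002 -0.001]
```

View pics/w16z.png

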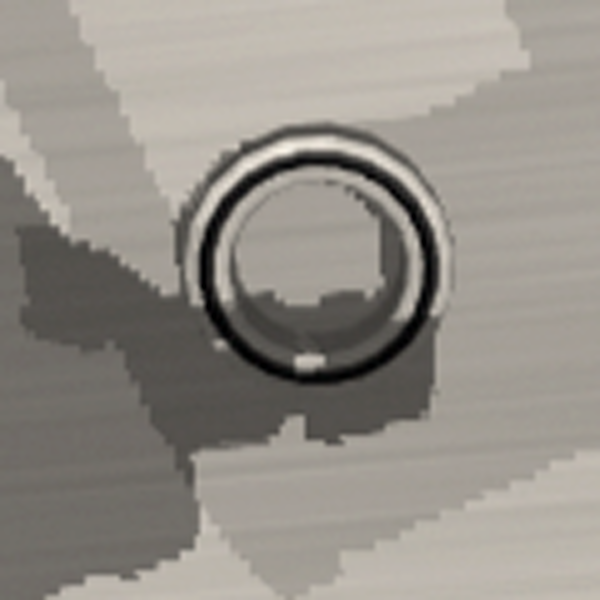

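```bash
python3 - <<'E'
from h import *
T=np.load("w16.npy")
for f,uv,z in [("w16",(263.6,183.2),.018),("w15",(259.8,182.3),.066),("w9",(261.15,181),.022),("w3",None,.03)]:
  T=np.load(f+".npy")
  for dz in (0,-.005):
    c=camera_info("wrist"); M=c["tool_from_camera"].copy(); M[2,3]+=dz; K=wcam(T)[0]
    if uv: print(f,dz,(ray(K,T@M,[uv],z)[0]).round(4), (ray(K,T@M,[uv],z)[0]-T[:2,3]).round(4))
E
```

```text
w16 0 [0.4564 0.3003] [-0.0001  0.0042]
w16 -0.005 [0.4576 0.3002] [0.0011 0.0041]
w15 0 [ 0.5821 -0.1576] [-0.0033  0.0007]
w15 -0.005 [ 0.5833 -0.1578] [-0.0021  0.0006]
w9 0 [0.6015 0.1531] [0.0026 0.0015]
w9 -0.005 [0.6027 0.153 ] [0.0037 0.0014]
```

```bash
python3 - <<'E'
from h import *
T=np.load("w15.npy");K,wc=wcam(T)
f=lambda x,y:(180+x/4-.4,130+y/4-.4)
P=ray(K,wc,[f(*p) for p in [(163,39),(477,35),(178,334),(470,332)]],.018); print("plate",P.mean(0),P.round(4).tolist())
print("holes",ray(K,wc,[f(*p) for p in [(270,135),(399,163),(244,259),(370,286)]],.066).mean(0))
print("stub .096",ray(K,wc,[f(321.5,232)],.096), "flange", ray(K,wc,[f(205,205),f(437,205)],.066),ray(K,wc,[f(322,92),f(322,320)],.066))
E
```

```text
plate [ 0.58750646 -0.1578978 ] [[0.5403, -0.1979], [0.5475, -0.1107], [0.6272, -0.2051], [0.6349, -0.1179]]
holes [ 0.58232701 -0.1576824 ]
stub .096 [[ 0.5797306  -0.15721527]] flange [[ 0.57791627 -0.18588101]
 [ 0.58335938 -0.12903653]] [[ 0.55301186 -0.15456164]
 [ 0.6104141  -0.16007021]]
```

Bearing is at (0.457, 0.300). Descending and gripping it by the rim.

```bash
python3 -m pendant '[0.05,0.3,-6,0,0,0,8.5, 0.05,0.3,-12,0,0,0,8.5, 0.05,0.3,-14.3,0,0,0,8.5, 0.05,0.3,-15,0,0,0,8.5, 0.05,0.3,-15,0,0,0,8.5, 0.05,0.3,-15,0,0,0,5, 0.05,0.3,-15,0,0,0,5, 0.05,0.3,-15,0,0,0,5, 0.05,0.3,-15,0,0,0,5, 0.05,0.3,-15,0,0,0,5]' 40
python3 -m pendant '[0,0,1,0,0,0,5, 0,0,5,0,0,0,5, 0,0,11,0,0,0,5, 0,0,15,0,0,0,5, 0,0,15,0,0,0,5,0,0,15,0,0,0,5]' 40
python3 - <<'E'
from h import *
s=st(); np.save("w17.npy",T_tool(s)); print(s["ee_pos"],s["ee_rot"]); img=get_image("wrist"); cv2.imwrite("pics/w17.png",img)
E
```

```text
clock: 20.1
ee_pos: [0.4584, 0.3, 0.0034]
ee_rot: [0.001, 0.048, 0.999, 0.0]
contact_force: [-2.7, -0.8, 9.8]
finger_gap: 0.0538
clock: 20.85
ee_pos: [0.4564, 0.2993, 0.1507]
ee_rot: [-0.0, 0.048, 0.999, -0.0]
contact_force: [0.0, -0.4, -1.7]
finger_gap: 0.054
[0.45637351 0.29931061 0.15072488] [-4.40498280e-04  4.78254153e-02  9.98855594e-01 -1.94055345e-04]
```

View pics/w17.png

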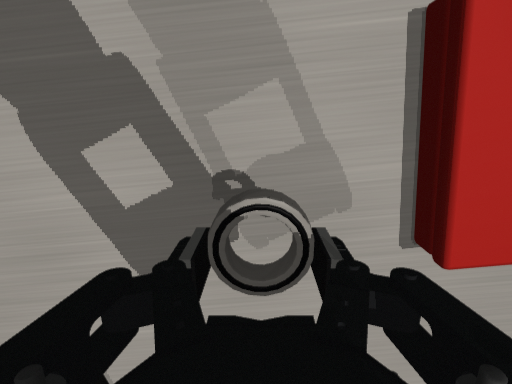

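Bearing is held level. Moving to the look-down pose beside the stack.

```bash
python3 -m pendant '[0,-5,5,0,0,0,5, 3,-11,7,0,0,0,5, 6,-16,7,0,0,0,5, 9,-21,7,0,0,0,5, 12,-26,7,0,0,0,5, 14,-31,7,0,0,0,5, 16,-37,7,0,0,0,5, 18,-42,7,0,0,0,5, 18.9,-45.7,7,0,0,0,5, 18.9,-45.7,7,0,0,0,5, 18.9,-45.7,7,0,0,0,5, 18.9,-45.7,7,0,0,0,5]' 40
python3 - <<'E'
from h import *
s=st(); np.save("w18.npy",T_tool(s)); print(s["ee_pos"],s["ee_rot"],s["qvel"].round(3)); img=get_image("wrist"); cv2.imwrite("pics/w18.png",img)
cv2.imwrite("pics/w18z.png",cv2.resize(cv2.convertScaleAbs(img,alpha=1.6)[60:210,180:340],(640,600) ,interpolation=cv2.INTER_CUBIC))
cv2.imwrite("pics/w18y.png",cv2.resize(cv2.convertScaleAbs(img,alpha=1.6)[170:310,190:340],(600,560) ,interpolation=cv2.INTER_CUBIC))
E
```

```text
clock: 22.4
ee_pos: [0.6457, -0.1559, 0.2205]
ee_rot: [-0.001, 0.047, 0.999, 0.0]
contact_force: [0.9, -1.4, -1.2]
finger_gap: 0.0534
[ 0.64565285 -0.15591996  0.22046658] [-7.31394497e-04  4.71605781e-02  9.98886967e-01  4.14955511e-04] [ 0.003 -0.01  -0.006 -0.003  0.    -0.003]
```

View pics/w18z.png

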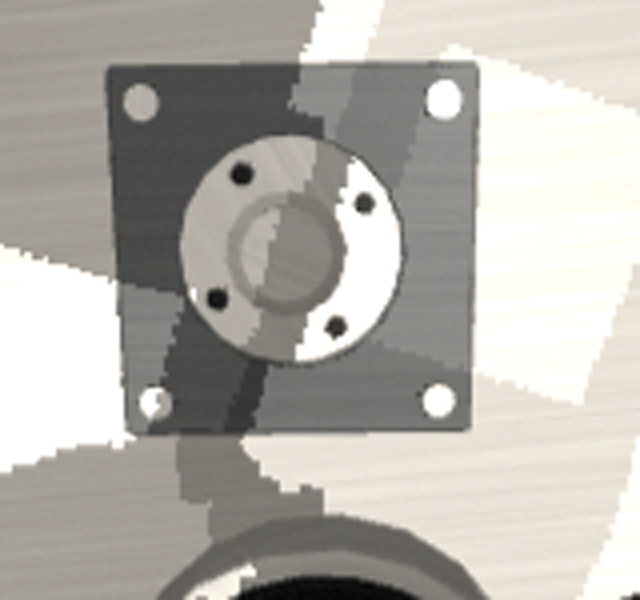

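View pics/w18y.png

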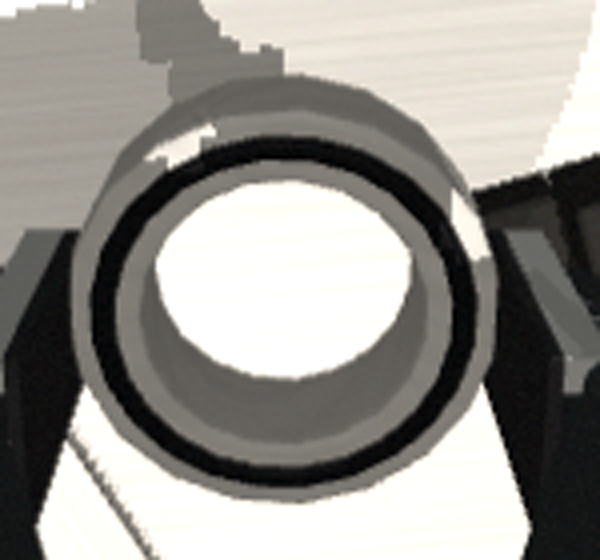

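```bash
python3 - <<'E'
from h import *
T=np.load("w18.npy"); t=T[:2,3]
f=lambda x,y:(180+x/4-.4,60+y/4-.4)
h=lambda x,y:(190+x/4-.4,170+y/4-.4)
for dz in (0,-.005):
    c=camera_info("wrist"); M=c["tool_from_camera"].copy(); M[2,3]+=dz; K=wcam(T)[0]; wc=T@M
    r=lambda p,z,g: (ray(K,wc,[g(*p)],z)[0]-t).round(4)
    print(dz,"plate",np.mean([r(p,.018,f) for p in [(141,103),(444,99),(155,403),(438,401)]],0)+t,"holes",np.mean([r(p,.066,f) for p in [(242,173),(365,203),(217,299),(336,327)]],0),"flange",r((292,248.5),.066,f),"stub",r((286.5,252.5),.096,f))
    z=T[2,3]+.0146
    print("  bearing cage",r((283.5,311),z,h),"outer",r((283,305),z,h),"dia",np.linalg.norm(r((70,305),z,h)-r((496,305),z,h)))
E
```

```text
0 plate [ 0.58785285 -0.15799496] holes [-0.060475 -0.001825] flange [-0.0612 -0.0013] stub [-0.061  -0.0018]
  bearing cage [-0.0029  0.0012] outer [-0.0038  0.0012] dia 0.05354344030784723
-0.005 plate [ 0.58802785 -0.15814496] holes [-0.060375 -0.001975] flange [-0.0611 -0.0014] stub [-0.0608 -0.0019]
  bearing cage [-0.0004  0.001 ] outer [-0.0013  0.001 ] dia 0.05564350815683713
```

```bash
python3 -m pendant '[-4,-0.28,0,0,0,0,5, -6,-0.28,-4,0,0,0,5, -6,-0.28,-8,0,0,0,5, -6,-0.28,-10.5,0,0,0,5, -6,-0.28,-10.5,0,0,0,5, -6,-0.28,-10.5,0,0,0,5, -6,-0.28,-10.5,0,0,0,5]' 40
python3 - <<'E'
from h import *
s=st(); np.save("w19.npy",T_tool(s)); print(s["ee_pos"],s["ee_rot"],s["qvel"].round(3)); img=get_image("wrist"); cv2.imwrite("pics/w19.png",img)
cv2.imwrite("pics/w19z.png",cv2.resize(cv2.convertScaleAbs(img,alpha=1.6)[140:320,170:350],(600,600) ,interpolation=cv2.INTER_CUBIC))
E
```

```text
clock: 23.32
ee_pos: [0.5873, -0.1605, 0.1182]
ee_rot: [0.001, 0.048, 0.999, -0.001]
contact_force: [-0.3, 0.5, -1.8]
finger_gap: 0.054
[ 0.58729987 -0.16053535  0.11819111] [ 1.44797883e-03  4.76680963e-02  9.98861973e-01 -6.43963176e-04] [-0.003  0.001  0.004 -0.    -0.003 -0.001]
```

View pics/w19z.png

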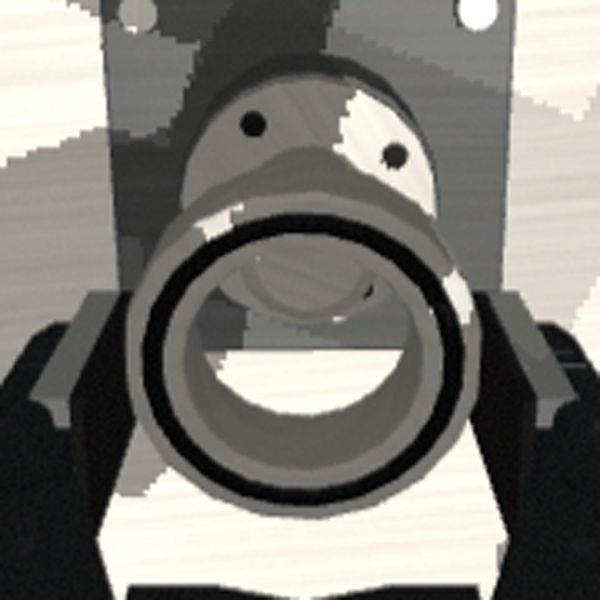

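```bash
python3 -m pendant '[0,0,-0.8,0,0,0,5, 0,0,-0.8,0,0,0,5, 0,0,-0.8,0,0,0,5]' 40
python3 - <<'E'
from h import *
s=st(); np.save("w20.npy",T_tool(s)); print(s["ee_pos"],s["ee_rot"],s["qvel"].round(3)); img=get_image("wrist"); cv2.imwrite("pics/w20.png",img)
cv2.imwrite("pics/w20z.png",cv2.resize(cv2.convertScaleAbs(img,alpha=1.6)[140:320,170:350],(600,600) ,interpolation=cv2.INTER_CUBIC))
E
```

```text
clock: 23.75
ee_pos: [0.586, -0.1602, 0.1081]
ee_rot: [-0.0, 0.048, 0.999, 0.0]
contact_force: [-0.5, 0.7, -1.2]
finger_gap: 0.0533
[ 0.58595505 -0.16022535  0.10808185] [-2.13114135e-04  4.79218447e-02  9.98851061e-01  9.93452447e-05] [-0.    -0.003 -0.003 -0.    -0.    -0.001]
```

View pics/w20z.png

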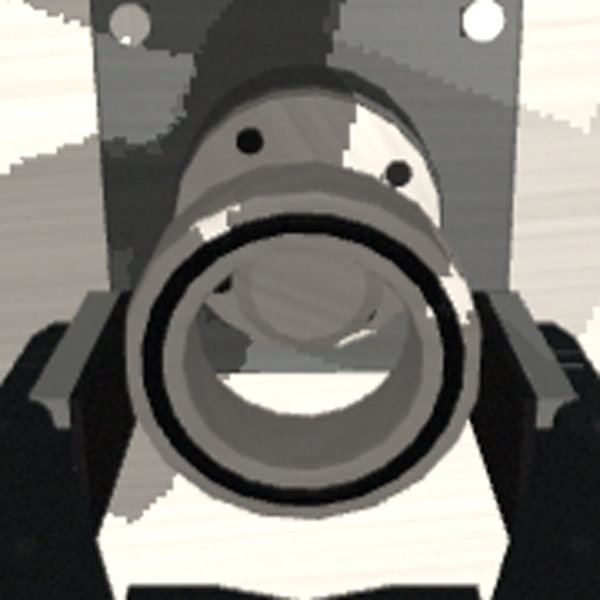

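```bash
python3 -m pendant '[0,0.12,0,0,0,0,5, 0,0.12,-0.4,0,0,0,5, 0,0.12,-0.8,0,0,0,5, 0,0.12,-1.2,0,0,0,5, 0,0.12,-1.2,0,0,0,5]' 40
python3 - <<'E'
from h import *
s=st(); np.save("w21.npy",T_tool(s)); img=get_image("wrist"); cv2.imwrite("pics/w21.png",img)
cv2.imwrite("pics/w21z.png",cv2.resize(cv2.convertScaleAbs(img,alpha=1.6)[140:320,170:350],(600,600) ,interpolation=cv2.INTER_CUBIC))
E
```

```text
clock: 24.42
ee_pos: [0.5857, -0.1589, 0.0957]
ee_rot: [-0.0, 0.048, 0.999, 0.0]
contact_force: [0.5, -0.3, -1.8]
finger_gap: 0.0537
```

View pics/w21z.png

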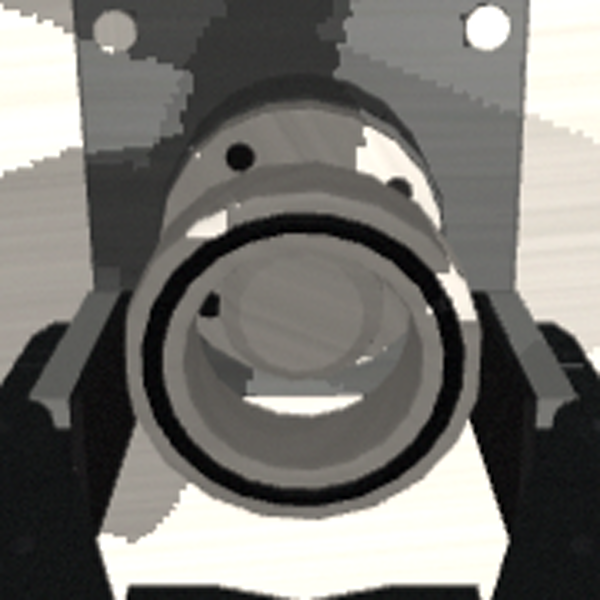

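Stub is entering the bore, centred and with no extra force. Continuing down.

```bash
python3 -m pendant '[0,0,-0.5,0,0,0,5, 0,0,-1,0,0,0,5, 0,0,-1.5,0,0,0,5, 0,0,-2.0,0,0,0,5, 0,0,-2.2,0,0,0,5, 0,0,-2.2,0,0,0,5]' 40
```

```text
clock: 25.22
ee_pos: [0.586, -0.159, 0.0741]
ee_rot: [-0.0, 0.048, 0.999, 0.0]
contact_force: [-0.4, 0.2, -1.2]
finger_gap: 0.0539
```

```bash
python3 -m pendant '[0,0,-0.2,0,0,0,5, 0,0,-0.4,0,0,0,5, 0,0,-0.5,0,0,0,5]' 40
python3 - <<'E'
from h import *
s=st(); print(s["contact_force"]); img=get_image("wrist"); cv2.imwrite("pics/w22.png",img)
cv2.imwrite("pics/w22z.png",cv2.resize(cv2.convertScaleAbs(img,alpha=1.6)[140:320,170:350],(600,600) ,interpolation=cv2.INTER_CUBIC))
E
```

```text
clock: 25.6
ee_pos: [0.586, -0.159, 0.0691]
ee_rot: [-0.0, 0.048, 0.999, 0.0]
contact_force: [-0.1, -0.4, -1.7]
finger_gap: 0.0538
[-0.07657814 -0.383986   -1.72735521]
```

View pics/w22z.png

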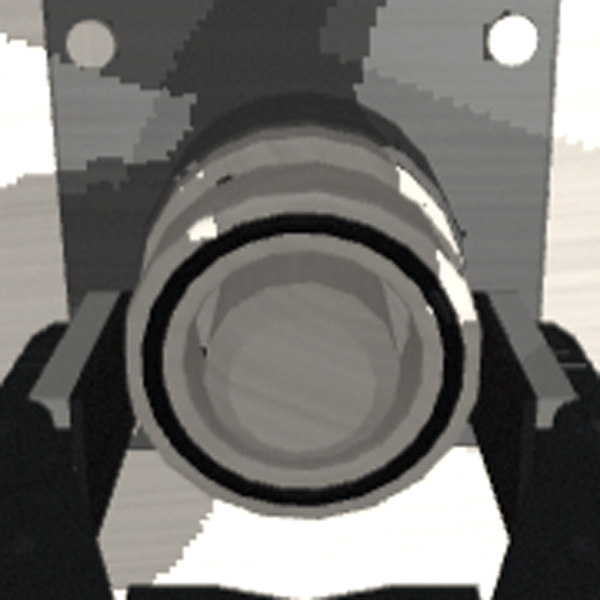

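Not yet in contact, so going further in 1 mm steps.

```bash
python3 -m pendant '[0,0,-0.1,0,0,0,5, 0,0,-0.2,0,0,0,5, 0,0,-0.2,0,0,0,5]' 40
```

```text
clock: 26.02
ee_pos: [0.586, -0.159, 0.0672]
ee_rot: [-0.0, 0.048, 0.999, 0.0]
contact_force: [0.5, -0.2, -0.8]
finger_gap: 0.054
```

```bash
python3 -m pendant '[0,0,-0.1,0,0,0,5, 0,0,-0.1,0,0,0,5]' 40;  python3 -m pendant '[0,0,-0.1,0,0,0,5, 0,0,-0.1,0,0,0,5]' 40
```

```text
clock: 26.28
ee_pos: [0.586, -0.159, 0.0662]
ee_rot: [-0.0, 0.048, 0.999, 0.0]
contact_force: [0.5, -0.3, -1.0]
finger_gap: 0.0539
clock: 26.52
ee_pos: [0.586, -0.159, 0.0652]
ee_rot: [-0.0, 0.048, 0.999, 0.0]
contact_force: [0.0, -0.3, -1.3]
finger_gap: 0.0538
```

```bash

python3 - <<'E'
from h import *
s=st(); print(s["contact_force"],s["ee_pos"]); img=get_image("wrist"); sc=get_image("scene")
a=cv2.resize(cv2.convertScaleAbs(img,alpha=1.6)[140:320,170:350],(400,400) ,interpolation=cv2.INTER_CUBIC)
b=cv2.resize(cv2.convertScaleAbs(sc,alpha=1.6)[170:240,197:267],(400,400) ,interpolation=cv2.INTER_CUBIC)
cv2.imwrite("pics/w23.png",np.hstack([a,b]))
E
```

```text
[ 0.00775128 -0.32419828 -1.33358938] [ 0.58603774 -0.15903034  0.06518334]
```

View pics/w23.png

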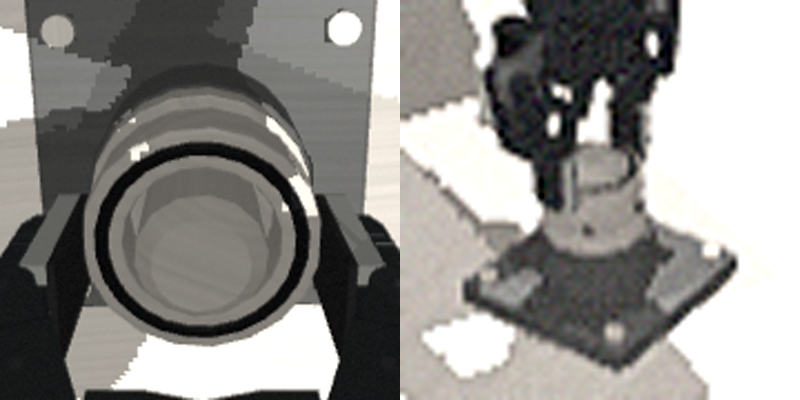

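```bash
python3 -m pendant '[0,0,-0.1,0,0,0,5, 0,0,-0.1,0,0,0,5]' 40;  python3 -m pendant '[0,0,-0.1,0,0,0,5, 0,0,-0.1,0,0,0,5]' 40
```

```text
clock: 26.88
ee_pos: [0.586, -0.159, 0.0642]
ee_rot: [-0.0, 0.048, 0.999, 0.0]
contact_force: [0.7, -0.6, -1.5]
finger_gap: 0.0534
clock: 27.12
ee_pos: [0.586, -0.159, 0.0632]
ee_rot: [-0.0, 0.048, 0.999, 0.0]
contact_force: [-0.5, -0.1, -0.8]
finger_gap: 0.0539
```

I had mis-added: the flange top is at 14+30+10 = 54 mm, so home is at TCP ≈ 0.0575 and everything is consistent. Continuing down.

```bash
python3 -m pendant '[0,0,-0.2,0,0,0,5, 0,0,-0.4,0,0,0,5, 0,0,-0.5,0,0,0,5, 0,0,-0.5,0,0,0,5]' 40;  python3 -m pendant '[0,0,-0.1,0,0,0,5, 0,0,-0.1,0,0,0,5]' 40
```

```text
clock: 27.62
ee_pos: [0.586, -0.159, 0.0581]
ee_rot: [-0.0, 0.048, 0.999, 0.0]
contact_force: [-0.5, 0.0, -1.9]
finger_gap: 0.054
clock: 27.88
ee_pos: [0.5862, -0.1591, 0.0575]
ee_rot: [0.0, 0.048, 0.999, -0.0]
contact_force: [-1.3, 0.1, -0.1]
finger_gap: 0.0541
```

```bash
python3 -m pendant '[0,0,-0.1,0,0,0,5, 0,0,-0.1,0,0,0,5]' 40
python3 - <<'E'
from h import *
s=st(); print(s["contact_force"],s["ee_pos"]); img=get_image("wrist"); sc=get_image("scene")
a=cv2.resize(cv2.convertScaleAbs(img,alpha=1.6)[140:320,170:350],(400,400) ,interpolation=cv2.INTER_CUBIC)
b=cv2.resize(cv2.convertScaleAbs(sc,alpha=1.6)[170:240,197:267],(400,400) ,interpolation=cv2.INTER_CUBIC)
cv2.imwrite("pics/w24.png",np.hstack([a,b]))
E
```

```text
clock: 28.12
ee_pos: [0.5863, -0.1591, 0.0574]
ee_rot: [0.0, 0.048, 0.999, -0.0]
contact_force: [-3.6, 1.2, 7.8]
finger_gap: 0.0539
[-3.55203217  1.20836792  7.8022785 ] [ 0.58627193 -0.15913754  0.05742978]
```

View pics/w24.png

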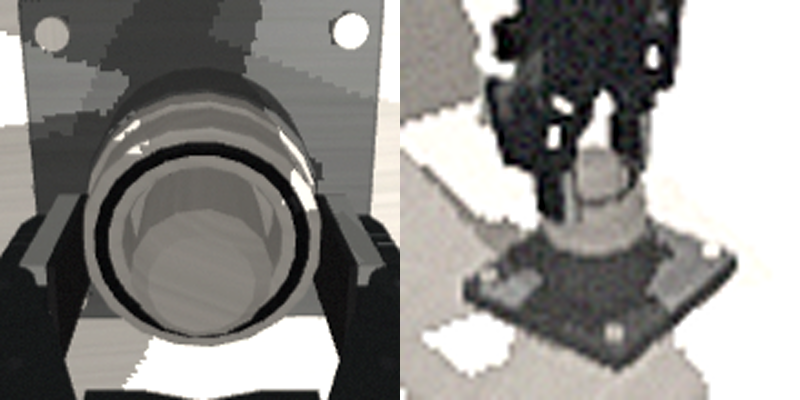

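Seated at 0.0574, exactly as expected. Releasing.

```bash
python3 -m pendant '[0,0,0.1,0,0,0,8, 0,0,0.1,0,0,0,8, 0,0,0.1,0,0,0,8, 0,0,3,0,0,0,8, 0,0,8,0,0,0,8, 6,0,13,0,0,0,8.5, 6,0,16,0,0,0,8.5, 6,0,16,0,0,0,8.5,6,0,16,0,0,0,8.5]' 40
python3 - <<'E'
from h import *
s=st(); np.save("w25.npy",T_tool(s)); print(s["ee_pos"],s["ee_rot"],s["qvel"].round(3)); img=get_image("wrist"); cv2.imwrite("pics/w25.png",img)
cv2.imwrite("pics/w25z.png",cv2.resize(cv2.convertScaleAbs(img,alpha=1.6)[60:210,180:340],(640,600) ,interpolation=cv2.INTER_CUBIC))
cv2.imwrite("pics/s25.png",cv2.resize(get_image("scene")[170:260,180:290],(733,600),interpolation=0))
E
```

```text
clock: 29.35
ee_pos: [0.6455, -0.1588, 0.2153]
ee_rot: [-0.001, 0.048, 0.999, 0.0]
contact_force: [-0.2, 0.6, -0.6]
finger_gap: 0.0847
[ 0.64546651 -0.158802    0.21525709] [-7.20313142e-04  4.78760317e-02  9.98852994e-01  2.50267205e-04] [-0.003  0.014  0.028 -0.001  0.    -0.   ]
```

View pics/w25z.png

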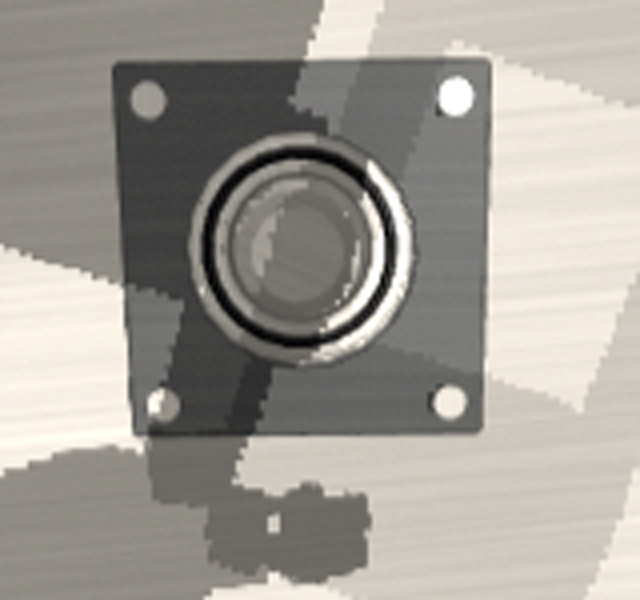

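View pics/s25.png

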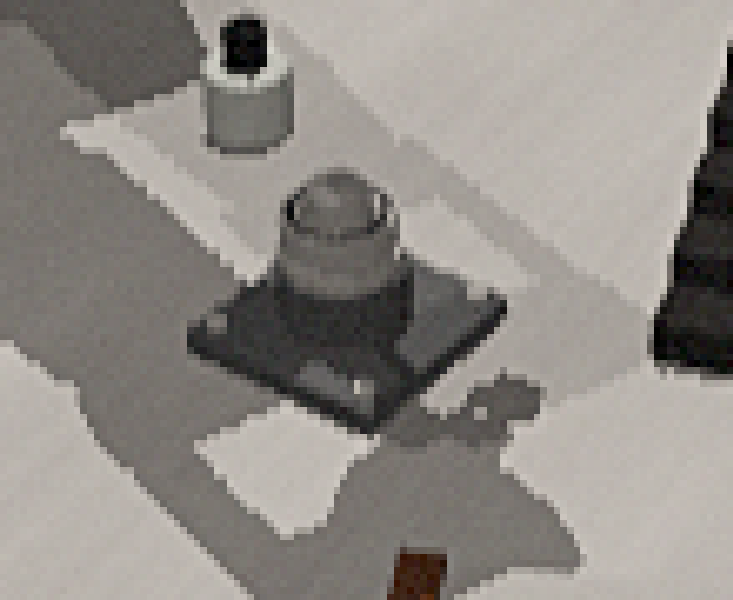

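Bearing lies level and concentric around the stub. Fetching the cap.

```bash
python3 -m pendant '[-20.8,13.1,0,0,0,0,8.5,-20.8,13.1,0,0,0,0,8.5,-20.8,13.1,0,0,0,0,8.5,-20.8,13.1,0,0,0,0,8.5,-20.8,13.1,0,0,0,0,8.5,-20.8,13.1,0,0,0,0,8.5,-20.8,13.1,0,0,0,0,8.5]' 40
python3 - <<'E'
from h import *
T=np.load("w25.npy"); K,wc=wcam(T); f=lambda x,y:(180+x/4-.4,60+y/4-.4)
print("bearing",ray(K,wc,[f(301,249)],.072),"stub",ray(K,wc,[f(298,247)],.086))
s=st(); np.save("w26.npy",T_tool(s)); print(s["ee_pos"],s["ee_rot"],s["qvel"].round(3)); img=get_image("wrist"); cv2.imwrite("pics/w26.png",img)
cv2.imwrite("pics/w26z.png",cv2.resize(cv2.convertScaleAbs(img,alpha=1.3)[110:260,180:340],(640,600) ,interpolation=cv2.INTER_CUBIC))
E
```

```text
clock: 30.32
ee_pos: [0.439, -0.0288, 0.2162]
ee_rot: [0.0, 0.048, 0.999, -0.0]
contact_force: [-0.8, 0.7, -0.1]
finger_gap: 0.0848
bearing [[ 0.58442601 -0.15748315]] stub [[ 0.58361968 -0.15785421]]
[ 0.4389679  -0.02876544  0.21624059] [ 3.03258459e-05  4.82216122e-02  9.98836659e-01 -6.76444062e-05] [-0.001  0.005 -0.003  0.001  0.004  0.003]
```

View pics/w26z.png

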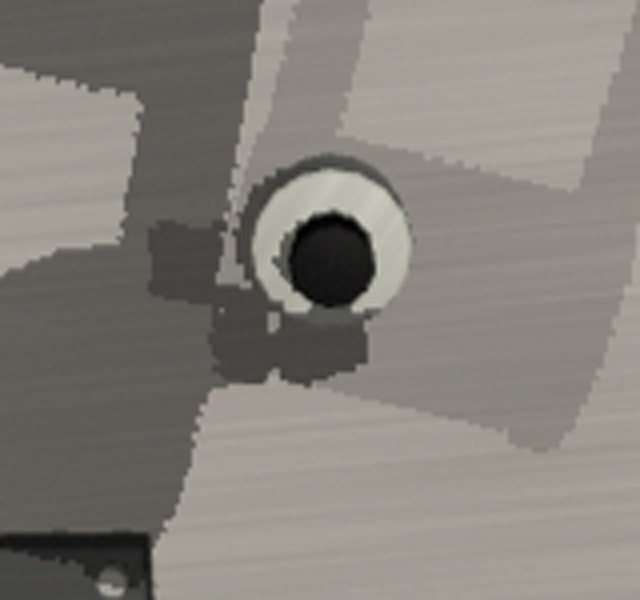

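```bash
python3 - <<'E'
from h import *
T=np.load("w26.npy"); f=lambda x,y:(180+x/4-.4,110+y/4-.4)
for dz in (0,-.005):
    c=camera_info("wrist"); M=c["tool_from_camera"].copy(); M[2,3]+=dz; K=wcam(T)[0]; wc=T@M
    print(ray(K,wc,[f(331,245)],.038),ray(K,wc,[f(332.5,265)],.062), ray(K,wc,[f(331,245)],.038)-T[:2,3])
E
```

```text
[[ 0.43505734 -0.02514653]] [[ 0.4358758  -0.02497998]] [[-0.00391057  0.00361891]]
[[ 0.43604083 -0.02520427]] [[ 0.43695267 -0.02503963]] [[-0.00292708  0.00356117]]
```

Cap is at (0.436, -0.0265). Descending and gripping its body.

```bash
python3 -m pendant '[-0.3,0.25,-6,0,0,0,8.5, -0.3,0.25,-12,0,0,0,8.5, -0.3,0.25,-17,0,0,0,8.5, -0.3,0.25,-19.8,0,0,0,8.5, -0.3,0.25,-20.8,0,0,0,8.5, -0.3,0.25,-20.8,0,0,0,8.5, -0.3,0.25,-20.8,0,0,0,4.3, -0.3,0.25,-20.8,0,0,0,4.3, -0.3,0.25,-20.8,0,0,0,4.3, -0.3,0.25,-20.8,0,0,0,4.3, -0.3,0.25,-20.8,0,0,0,4.3, -0.3,0.25,-20.8,0,0,0,4.3]' 40
python3 -m pendant '[0,0,1,0,0,0,4.3, 0,0,5,0,0,0,4.3, 0,0,11,0,0,0,4.3, 0,0,17,0,0,0,4.3, 0,0,20,0,0,0,4.3,0,0,20,0,0,0,4.3]' 40
python3 - <<'E'
from h import *
s=st(); np.save("w27.npy",T_tool(s)); print(s["ee_pos"],s["ee_rot"]); img=get_image("wrist"); cv2.imwrite("pics/w27.png",img)
E
```

```text
clock: 31.88
ee_pos: [0.4362, -0.0259, 0.0096]
ee_rot: [0.001, 0.048, 0.999, -0.0]
contact_force: [-1.3, -0.3, 5.1]
finger_gap: 0.0466
clock: 32.62
ee_pos: [0.4368, -0.026, 0.2115]
ee_rot: [0.003, 0.048, 0.999, -0.001]
contact_force: [-0.3, 0.4, -2.7]
finger_gap: 0.0463
[ 0.43676262 -0.02600828  0.21154459] [ 3.33273059e-03  4.77863535e-02  9.98851570e-01 -9.47880417e-04]
```

View pics/w27.png

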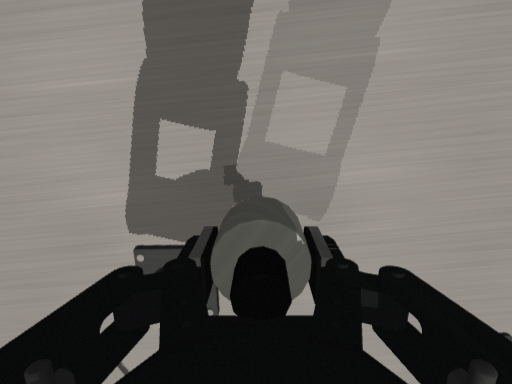

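Cap is held upright by its body. Moving to the look-down pose.

```bash
python3 -m pendant '[5,-1,1,0,0,0,4.3, 10,-4,1,0,0,0,4.3, 15,-7,1,0,0,0,4.3, 19,-10,1,0,0,0,4.3, 21,-13.2,1,0,0,0,4.3, 21,-13.2,1,0,0,0,4.3, 21,-13.2,1,0,0,0,4.3, 21,-13.2,1,0,0,0,4.3]' 40
python3 - <<'E'
from h import *
s=st(); np.save("w28.npy",T_tool(s)); print(s["ee_pos"],s["ee_rot"],s["qvel"].round(3)); img=get_image("wrist"); cv2.imwrite("pics/w28.png",img)
cv2.imwrite("pics/w28z.png",cv2.resize(cv2.convertScaleAbs(img,alpha=1.6)[60:210,180:340],(640,600) ,interpolation=cv2.INTER_CUBIC))
cv2.imwrite("pics/w28y.png",cv2.resize(cv2.convertScaleAbs(img,alpha=1.6)[170:320,180:340],(640,600) ,interpolation=cv2.INTER_CUBIC))
E
```

```text
clock: 33.67
ee_pos: [0.6442, -0.1564, 0.2175]
ee_rot: [-0.001, 0.047, 0.999, 0.0]
contact_force: [0.1, 0.5, -1.9]
finger_gap: 0.0465
[ 0.64424149 -0.15637754  0.21747426] [-7.93435458e-04  4.74558774e-02  9.98872940e-01  3.98803971e-04] [ 0.003 -0.011 -0.008 -0.003  0.    -0.   ]
```

View pics/w28z.png

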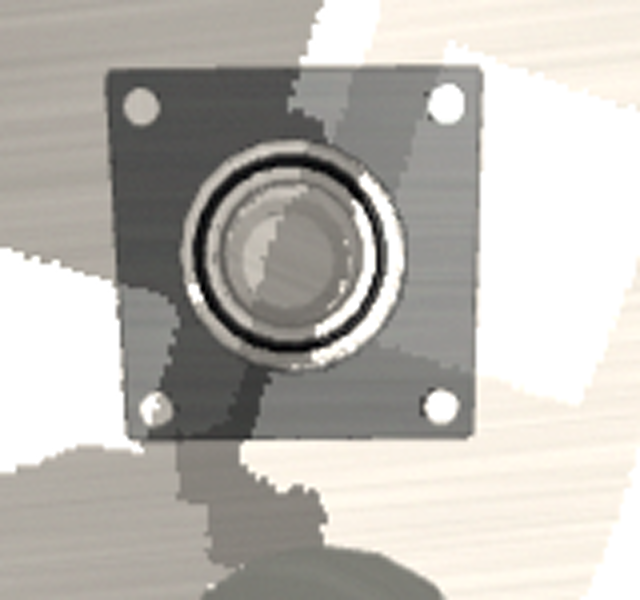

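View pics/w28y.png

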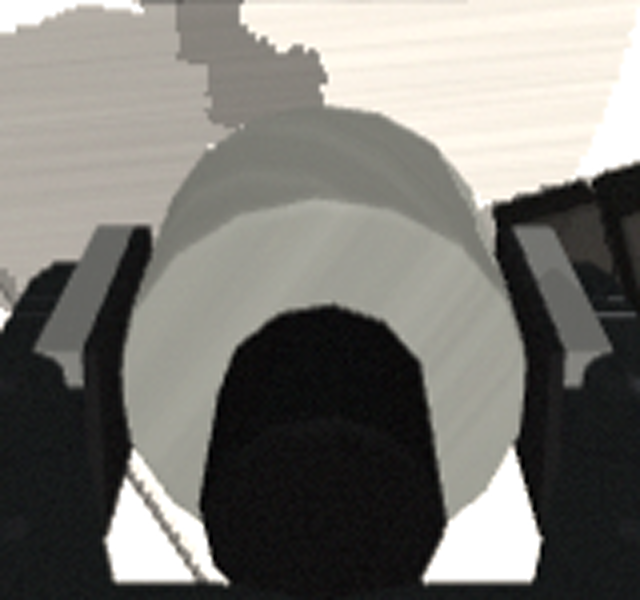

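```bash
python3 - <<'E'
from h import *
T=np.load("w28.npy"); t=T[:2,3]; f=lambda x,y:(180+x/4-.4,60+y/4-.4); h=lambda x,y:(180+x/4-.4,170+y/4-.4)
for dz in (0,-.003,-.005):
    c=camera_info("wrist"); M=c["tool_from_camera"].copy(); M[2,3]+=dz; K=wcam(T)[0]; wc=T@M
    r=lambda p,z,g: (ray(K,wc,[g(*p)],z)[0]-t).round(4)
    z=T[2,3]+.0284
    print(dz,"bearing",r((289.5,252),.072,f),"stub",r((289.5,254),.086,f),"cap",r((323.5,378),z,h),"edge-x",r((323.5,200),z,h),"dia",np.linalg.norm(r((122,378),z,h)-r((525,378),z,h)))
E
```

```text
0 bearing [-0.0606 -0.0017] stub [-0.0604 -0.0013] cap [-0.0015  0.0011] edge-x [-0.0231  0.0031] dia 0.04610097612849428
-0.003 bearing [-0.0605 -0.0018] stub [-0.0603 -0.0014] cap [0.0003 0.0009] edge-x [-0.0219  0.003 ] dia 0.04731447981326647
-0.005 bearing [-0.0604 -0.0018] stub [-0.0603 -0.0015] cap [0.0014 0.0008] edge-x [-0.0211  0.0029] dia 0.04802082881417187
```

```bash
python3 -m pendant '[-4,-0.23,0,0,0,0,4.3, -6.1,-0.23,-4,0,0,0,4.3, -6.1,-0.23,-8,0,0,0,4.3, -6.1,-0.23,-11,0,0,0,4.3, -6.1,-0.23,-11.2,0,0,0,4.3, -6.1,-0.23,-11.2,0,0,0,4.3, -6.1,-0.23,-11.2,0,0,0,4.3]' 40;  python3 -m pendant '[0,0,0,0,0,0,4.3, 0,0,0,0,0,0,4.3]' 40
python3 - <<'E'
from h import *
s=st(); np.save("w29.npy",T_tool(s)); print(s["ee_pos"],s["ee_rot"],s["qvel"].round(3)); img=get_image("wrist"); sc=get_image("scene")
a=cv2.resize(cv2.convertScaleAbs(img,alpha=1.6)[140:320,170:350],(400,400) ,interpolation=cv2.INTER_CUBIC)
b=cv2.resize(cv2.convertScaleAbs(sc,alpha=1.6)[160:240,192:272],(400,400) ,interpolation=cv2.INTER_CUBIC)
cv2.imwrite("pics/w29.png",np.hstack([a,b]))
E
```

```text
clock: 34.6
ee_pos: [0.5854, -0.1603, 0.1084]
ee_rot: [0.002, 0.048, 0.999, -0.001]
contact_force: [0.3, -0.6, -0.6]
finger_gap: 0.0466
clock: 34.85
ee_pos: [0.5844, -0.16, 0.107]
ee_rot: [0.0, 0.048, 0.999, -0.0]
contact_force: [0.1, -0.7, -1.5]
finger_gap: 0.0463
[ 0.58443821 -0.16000943  0.10697227] [ 4.84157344e-04  4.78613025e-02  9.98853849e-01 -2.22076163e-04] [-0.     0.004  0.005  0.    -0.001 -0.001]
```

View pics/w29.png

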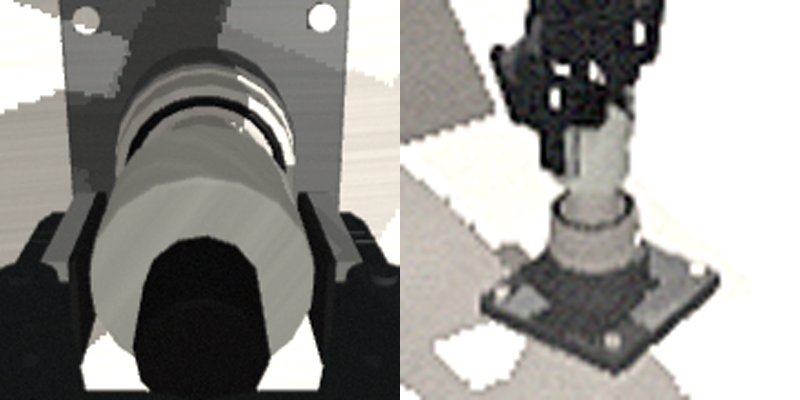

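```bash
python3 -m pendant '[-0.1,0.13,0,0,0,0,4.3, -0.1,0.13,-0.4,0,0,0,4.3, -0.1,0.13,-0.8,0,0,0,4.3, -0.1,0.13,-1.1,0,0,0,4.3, -0.1,0.13,-1.1,0,0,0,4.3]' 40
python3 - <<'E'
from h import *
s=st(); np.save("w30.npy",T_tool(s)); print(s["ee_pos"],s["ee_rot"],s["qvel"].round(3)); img=get_image("wrist"); sc=get_image("scene")
a=cv2.resize(cv2.convertScaleAbs(img,alpha=1.6)[140:320,170:350],(400,400) ,interpolation=cv2.INTER_CUBIC)
b=cv2.resize(cv2.convertScaleAbs(sc,alpha=1.6)[160:240,192:272],(400,400) ,interpolation=cv2.INTER_CUBIC)
cv2.imwrite("pics/w30.png",np.hstack([a,b]))
E
```

```text
clock: 35.58
ee_pos: [0.5828, -0.1584, 0.0947]
ee_rot: [-0.0, 0.048, 0.999, 0.0]
contact_force: [-0.6, -0.7, -0.7]
finger_gap: 0.0461
[ 0.58280704 -0.15841527  0.09474545] [-4.27737357e-04  4.78773659e-02  9.98853112e-01  1.88681671e-04] [ 0.    -0.006 -0.005 -0.     0.002  0.001]
```

View pics/w30.png

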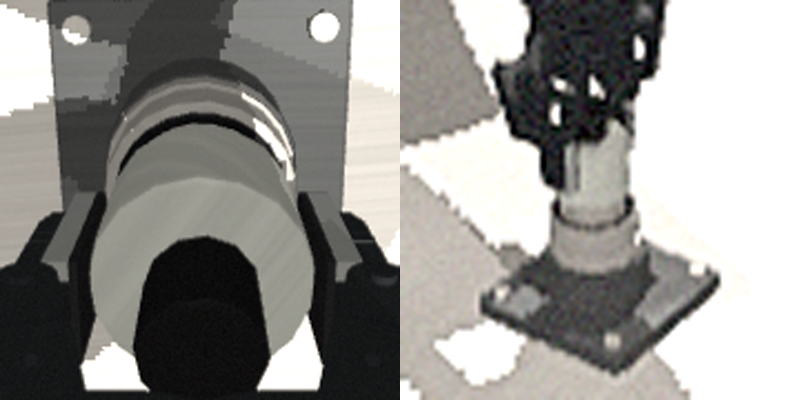

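Cap is centred over the bearing and past the stub top without force. Lowering to contact.

```bash
python3 -m pendant '[0,0,-0.4,0,0,0,4.3, 0,0,-0.7,0,0,0,4.3, 0,0,-1.0,0,0,0,4.3, 0,0,-1.1,0,0,0,4.3, 0,0,-1.1,0,0,0,4.3]' 40; python3 -m pendant '[0,0,-0.1,0,0,0,4.3, 0,0,-0.2,0,0,0,4.3, 0,0,-0.2,0,0,0,4.3]' 40
```

```text
clock: 36.3
ee_pos: [0.583, -0.1585, 0.0842]
ee_rot: [-0.0, 0.048, 0.999, 0.0]
contact_force: [0.1, -0.1, -1.1]
finger_gap: 0.0467
clock: 36.67
ee_pos: [0.583, -0.1585, 0.0822]
ee_rot: [-0.0, 0.048, 0.999, 0.0]
contact_force: [-0.6, 0.2, -1.6]
finger_gap: 0.0466
```

```bash
python3 -m pendant '[0,0,-0.1,0,0,0,4.3, 0,0,-0.15,0,0,0,4.3,0,0,-0.15,0,0,0,4.3]' 40
```

```text
clock: 37.05
ee_pos: [0.5833, -0.1586, 0.0817]
ee_rot: [0.0, 0.048, 0.999, -0.0]
contact_force: [-3.5, 1.8, 4.8]
finger_gap: 0.0461
```

Contact at 0.0817, expected 0.0816. Releasing and retreating.

```bash
python3 -m pendant '[0,0,0.1,0,0,0,7.5, 0,0,0.1,0,0,0,7.5, 0,0,0.1,0,0,0,7.5, 0,0,0.1,0,0,0,7.5, 0,0,4,0,0,0,7.5, 0,0,9,0,0,0,8, 3,0,14,0,0,0,8, 6,0,15,0,0,0,8, 6,0,15,0,0,0,8,6,0,15,0,0,0,8]' 40
python3 - <<'E'
from h import *
s=st(); np.save("w31.npy",T_tool(s)); print(s["ee_pos"],s["ee_rot"],s["contact_force"]); img=get_image("wrist"); cv2.imwrite("pics/w31.png",img)
cv2.imwrite("pics/w31z.png",cv2.resize(cv2.convertScaleAbs(img,alpha=1.6)[40:210,170:350],(635,600) ,interpolation=cv2.INTER_CUBIC))
sc=get_image("scene"); cv2.imwrite("pics/sf.png",sc); cv2.imwrite("pics/s31.png",cv2.resize(cv2.convertScaleAbs(sc,alpha=1.4)[150:250,180:290],(660,600),interpolation=0)); cv2.imwrite("pics/tf.png",get_image("top"))
E
```

```text
clock: 38.3
ee_pos: [0.642, -0.1582, 0.2294]
ee_rot: [-0.001, 0.048, 0.999, 0.0]
contact_force: [-0.9, 0.1, 0.2]
finger_gap: 0.0799
[ 0.64204337 -0.1582255   0.22937452] [-1.26402470e-03  4.77946475e-02  9.98856307e-01  3.89401960e-04] [-0.89799095  0.07072633  0.15022794]
```

View pics/w31z.png

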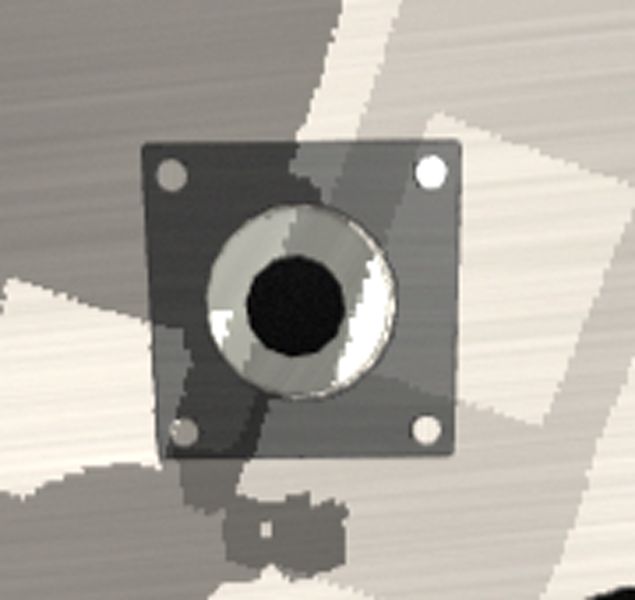

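View pics/s31.png

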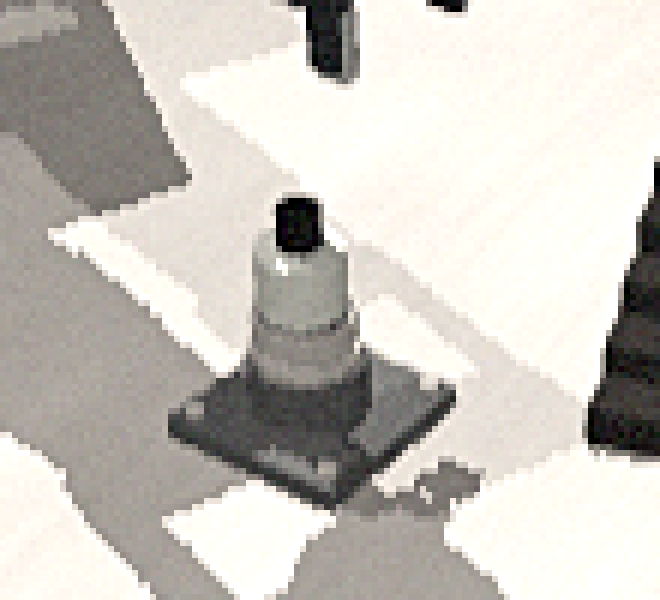

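View pics/tf.png

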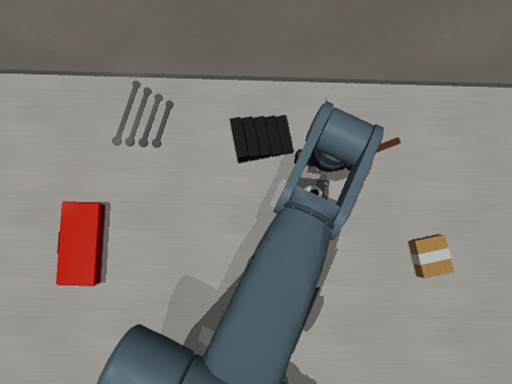

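Stack is upright with its knob centred at (296,305) in the zoom, and the case, chock and carton haven't moved. One height check from the scene camera, then I'll hand in.

```bash
python3 - <<'E'
from h import *
from station import ticket
K,wc=cam("scene")
for n,z in (("knob top",.134),("cap bottom",.072),("bearing bottom",.054),("ring top",.044)): print(n,proj(K,wc,np.array([.584,-.159,z])).round(1))
img=cv2.imread("pics/sf.png"); g=cv2.cvtColor(img,6); print(g[176:240,230].tolist())
a,b=cv2.imread("pics/a_top.png"),cv2.imread("pics/tf.png")
d=cv2.absdiff(a,b).max(2)
for n,(x,y,w,h) in dict(case=(55,198,52,90),chock=(228,112,60,52),carton=(405,230,52,50)).items(): print(n,(d[y:y+h,x:x+w]>40).sum())
s=st(); print(s["clock"],s["contact_force"].round(1)); ticket.job_done()
E
```

```text
knob top [229.1 183.3]
cap bottom [229.9 200.3]
bearing bottom [230.1 205.1]
ring top [230.3 207.7]
[183, 187, 187, 189, 192, 185, 131, 0, 4, 20, 17, 16, 20, 8, 17, 0, 60, 92, 130, 124, 113, 116, 117, 118, 113, 119, 116, 116, 122, 95, 95, 109, 98, 100, 92, 109, 108, 109, 83, 51, 50, 48, 43, 42, 49, 53, 58, 52, 55, 56, 88, 102, 105, 85, 48, 39, 37, 88, 174, 190, 182, 185, 192, 193]
case 0
chock 0
carton 0
38.45 [-0.5  1.   0.1]
the job is handed in; nothing more can be done
```

I built the swivel on the plate in the order asked (ring, hub, bearing, cap), releasing each part before fetching the next, and handed it in at 38.5 s of the 109 s allowed.

**Seating:** Contact heights matched the expected values to within about 1 mm for every part. That takes each part's height in the grip from where it was picked up off the bench.

| Part | Contact height of tool tip (mm) | Expected (mm) |
|---|---|---|
| Ring | 18.9 | about 19 |
| Hub | 62.5 | about 62 |
| Bearing | 57.4 | 57.4 |
| Cap | 81.7 | 81.6 |

The largest push I read while seating a part was about 8 N.

**Final pictures:** The stack looks upright and level, with the knob up and the gripper clear. The scene camera's knob-top row agreed with the expected height to about a pixel. The case, chock and carton regions in the top view did not change at all.

**Disagreements:**
- **Cameras:** The wrist and top cameras differed by up to about 5 mm sideways. The wrist camera also seemed about 5 mm farther from the tool than its calibration says. I relied on relative measurements and straight-down views.
- **Centring:** The ring and hub sit an estimated 2 to 3 mm off the plate's centre, within the 3 mm clearance of each fit.
- **My error:** I first mis-added the flange height by 12 mm, so the bearing seemed not to make contact where I expected. I lowered it in 1 mm steps until I found the error, and it then seated at the right height.

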